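# Close and clamp the grinding bowl of a ring mill

## Task

Get the ring mill ready to run: set the steel lid squarely down in the mouth of its grinding bowl without dropping it, swing the red clamp arm round over the lid until it is fully home in its keeper, then screw the knurled knob clockwise until it stops hand-tight on the lid, without wrenching it any further. Leave the other things on the bench where they are.

Things in the scene. Friction and masses are not known exactly. Their poses are not given: they have to be found in the camera images.
- lid: The bowl's loose steel lid (0.75 kg), right way up on the bench. From below: a spigot 80 mm across and 6 mm deep with a chamfered foot, a plate 100 mm across and 11 mm thick, a central boss 32 mm across and 20 mm high by which to hold it (37 mm high in all). Round about z. Origin: centre of the spigot's underside; z up.
- bowl_mouth (a point): Centre of the open mouth of the grinding bowl, at the height of its flat rim (195 mm above the bench). The bowl is 100 mm across, its bore 84 mm; it is fixed on the mill, a cream box 360 mm square and 118 mm high. Seated, the lid's origin is 6 mm below this point and the top of its boss 31 mm above it. +x points to the arm's pivot post, -x to the keeper; z up.
- pivot (a point): Point on the upright pivot axis of the clamp arm, at the height of the arm's top face, 85 mm from the bowl's axis. The hub round it is 42 mm across and rises 19 mm above this point.
- keeper (a point): Middle of the throat of the keeper, a steel C-shaped post standing 88 mm from the bowl's axis, opposite the pivot: 30 mm along x, 52 mm along y, its top 20 mm above the arm's top face. The throat is open to this point's -y, from where the arm swings in. Same axes as bowl_mouth.
- clamp_arm (a joint): Angle (rad) of the red clamp arm about its upright pivot: 0 is fully home in the keeper, a firm stop, with knob and foot over the bowl's centre; it grows as the arm swings open, counterclockwise from above, 2.1 at most. Stiff (about 0.35 N m of friction): it stays where it is left.
- clamp_end (a point): Point on the top face of the clamp arm on its centre line, 170 mm from the pivot axis and 16 mm from the arm's round end. The arm is a flat bar 32 mm wide and 18 mm thick; its top is 75 mm above the bowl's rim. x points along the arm to the pivot.
- knob_top (a point): Centre of the top of the black knurled knob, on the arm's centre line 85 mm from the pivot. It is 44 mm across and 28 mm high, turns about the vertical, and with the foot it sinks 12 mm a turn, clockwise from above. It starts 40 to 44 mm above the arm's top face and is about 35 mm above it when tight. It stays where it is left.
- foot: Non-turning steel foot, 26 mm across, on the lower end of the clamp screw; origin: centre of its underside. From the start it takes 2.3 to 4.5 rad of turning to meet the lid's boss. Till then turning takes 0.25 N m; from there the torque climbs by about 1.3 N m a rad (up to 0.5 N m less is felt once the turning stops). 0.5 to 1.1 N m is hand-tight, 1.6 N m too much.
- spare_ring: spare grinding ring, dark steel, 66 mm across, 24 mm high, lying flat on the bench; not needed; origin under its centre
- jar_a: amber sample jar with white cap, 52 mm across, 62 mm high; not needed; origin under its centre
- jar_b: clear sample jar with blue cap, 52 mm across, 62 mm high; not needed; origin under its centre
- solvent: amber bottle with red cap, 66 mm across, 150 mm high; not needed; origin under its centre
- beaker: glass beaker, 68 mm across, 85 mm high; not needed; origin under its centre
- brush: cleaning brush lying on the bench, 200 mm long; not needed
- scoop: spoon-like sample scoop lying on the bench, 170 mm long; not needed
There are look-alikes about, which are no part of the job. Leave any blue look-alike of the lid alone.

How it is judged:
By the outcome, as a careful person would: the job done as asked, in the order asked, and still so for the second after the job is handed in, with the robot touching nothing.
It also fails if it takes over 72 s, if anything falls off the work surface, if the arm or the gripper's body presses on something with over 40 N, if the wrist force passes 120 N, or if a joint passes its speed limit or range.

## Robot

A 7-joint arm with a two-finger parallel gripper is mounted at the origin on the work surface. World frame = base frame: x ahead of the robot, y to its left, z up, the work surface at z = 0. Lengths are in m, angles in rad, forces in N, time in s.
With the tool pointing down it reaches from about 0.4 to 0.85 m from the base axis. Payload 10.4 kg.
Tool frame: the origin (TCP) lies midway between the tips of the shut fingers; the grasp point (between the pads) lies 19 mm behind it; z points along the fingers, y is the direction in which the jaws open and shut (so a half turn about z gives the same grasp; the last joint's range is limited). The gripper opens to 87 mm and grips with 3 to 60 N. Pads are 19 mm wide; open, the fingers measure 117 mm over their backs; the gripper's body (75 mm by 190 mm) begins 51 mm behind the grasp point.
Start: joints at [1.216, 0.332, -0.065, 1.46, 0.022, 1.35, -0.088], TCP at [0.204, -0.591, 0.223] pointing down, gripper open.
Joint ranges: [-2.6, 2.6], [-0.5, 2.12], [-1.47, 1.34], [0.16, 2.42], [-1.27, 4.41], [0.06, 2.06], [-2.6, 2.6]. Speed limits (rad/s): [2.22, 2.22, 2.79, 2.79, 3.14, 3.14, 3.14].

## Interface

Orientations are given as [roll, pitch, yaw] about the fixed x, y, z axes, in that order (R = Rz(yaw) Ry(pitch) Rx(roll)).
In Python, from cell import monitor, vision, robot gives the robot as it stands.
- The arm moves only by the tool jog_arm, never from a script. Its argument "deltas" is a list of rows, each an object of numbers: "x", "y", "z": the shift along the tool's x, y, z in mm; "ax", "ay", "az": the turn, a rotation vector about the tool's x, y, z in rad; "jaw": the gripper command: -1 is fully open, 1 is shut, values between are in proportion. A call has 1 to 8 rows; each row shifts and turns the commanded pose from where the row before left it, along the tool's axes as they then stand; what a row does not reach is not made up. A row lasts 1/12 s, in which the tool goes at most 41.7 mm and 7.16 degrees, less where a joint would pass 70% of its speed; a pose out of reach is approached as far as the arm can. A call is refused whole if a number of a shift passes 41.7 or a number of a turn 0.125, either way. A call with a gripper value outside its range is refused whole. The fingers move at their own pace and stop on an object; "grip_force" is the grip in N (left out, the last holds). Time passes only in rows, so rows that do not move let the fingers close. It gives the time, the measured TCP pose, the force and the opening at its end, in the units of the state.
- monitor.get_obs(): the state, without advancing time (a new reading comes with each control period).
- vision.camera(name): name is "scene" or "top" or "wrist"; returns a dict with "color" (400x640x3 uint8, red, green, blue), "vfov" (degrees; the focal length in pixels is half the picture's height over the tangent of half this angle, whatever the lens; pixels are square), "cx", "cy" (the principal point, pixels), "view" (4x4, takes a point from world to camera coordinates); the wrist camera has in their place "tool_from_camera" (4x4, takes a point from camera to tool coordinates, whose origin is the TCP and whose axes are the flange's). Camera axes: x right, y down, z forward; pixel columns grow to the right and rows downward; lengths in m; the calibration is good to about 2 mm. A picture is of the moment at which its call begins: read the wrist's pose just before it. There is no depth.
- robot.finish_job(): hands the job in, once; it reports no verdict.
The state is a dict: "time_s": time; "joint_positions": joint angles; "qd": joint speeds; "joint_torque": joint torques, N m; "tool_pos": TCP position; "tool_rot": TCP orientation; "contact_force": force on the tool from outside, world axes, zero at the start; "torque": the same for the moment, N m; "finger_gap": opening from 0.0 (shut) to 1.0 (fully open).
Only numpy, scipy, OpenCV 4.12 (cv2) and the standard library are available. Lean on these libraries where they do the work, as an engineer would, in place of code of your own. Each camera call takes 0.05 s, during which the arm holds its last target.

## Working session

There is one attempt and no reset: what is moved stays moved. The work goes in short steps, Python scripts to look and compute and a tool call to move; the robot and the scene stay as the last step left them, time stands still between calls to the robot, and variables do not carry over. Pictures are saved under pics/ and viewed, and the job is handed in when it is done.

Besides the shell and the picture viewer there is one more tool, called after "Emit:" in YAML: its name, and indented under it one key for each argument. jog_arm: Moves the arm, as the interface text tells. Its arguments: {"type":"object","properties":{"deltas":{"type":"array","items":{"type":"object","properties":{"x":{"type":"number"},"y":{"type":"number"},"z":{"type":"number"},"ax":{"type":"number"},"ay":{"type":"number"},"az":{"type":"number"},"jaw":{"type":"number"}}}},"grip_force":{"type":"number"}},"required":["deltas"]}

```bash
ls; mkdir -p pics
python3 - <<'E'
from cell import monitor, vision, robot
import cv2,numpy as np
o=monitor.get_obs()
for k,v in o.items(): print(k,np.round(v,3))
for n in ("scene","top","wrist"):
    c=vision.camera(n)
    cv2.imwrite(f"pics/{n}0.png",c["color"][:,:,::-1])
    np.save(f"pics/{n}0.npy",c,allow_pickle=True)
    print(n,{k:np.round(v,3) for k,v in c.items() if k!="color"})
E
```

```text
pics
time_s 0.0
joint_positions [ 1.216  0.333 -0.065  1.461  0.022  1.35  -0.089]
qd [-0.    -0.    -0.001  0.002  0.001 -0.     0.001]
joint_torque [ 0.0000e+00 -6.2325e+01  2.5000e-02 -3.8990e+01 -6.1000e-02  4.0000e-02
  0.0000e+00]
tool_pos [ 0.203 -0.591  0.222]
tool_rot [-3.14   0.     0.332]
contact_force [ 0.23  -0.109 -0.549]
torque [-0.044 -0.034  0.042]
finger_gap 1.0
scene {'vfov': np.float64(57.814), 'cx': np.float64(316.924), 'cy': np.float64(203.749), 'view': array([[ 0.769,  0.639,  0.004, -0.339],
       [ 0.518, -0.62 , -0.589, -0.181],
       [-0.374,  0.455, -0.808,  1.449],
       [ 0.   ,  0.   ,  0.   ,  1.   ]])}
top {'vfov': np.float64(57.345), 'cx': np.float64(314.339), 'cy': np.float64(193.886), 'view': array([[ 0.052, -0.999, -0.003, -0.081],
       [-0.974, -0.05 , -0.22 ,  0.527],
       [ 0.219,  0.014, -0.976,  1.397],
       [ 0.   ,  0.   ,  0.   ,  1.   ]])}
wrist {'vfov': np.float64(60.399), 'cx': np.float64(317.804), 'cy': np.float64(203.137), 'tool_from_camera': array([[-0.   , -0.955, -0.297,  0.082],
       [ 1.   , -0.001,  0.002, -0.   ],
       [-0.002, -0.297,  0.955, -0.161],
       [ 0.   ,  0.   ,  0.   ,  1.   ]])}
```

View pics/scene0.png

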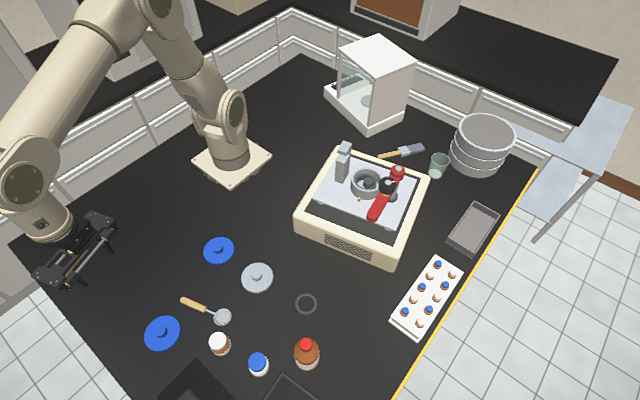

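View pics/top0.png

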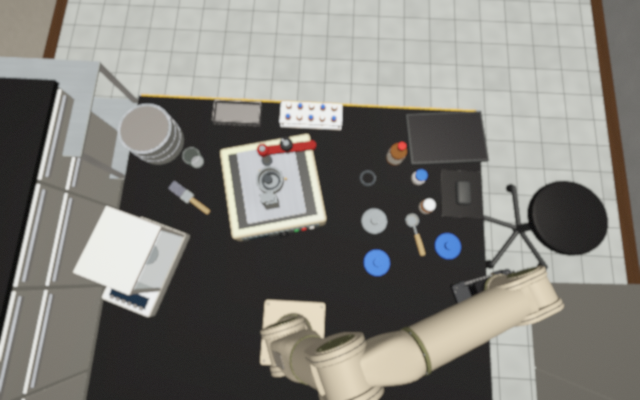

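View pics/wrist0.png

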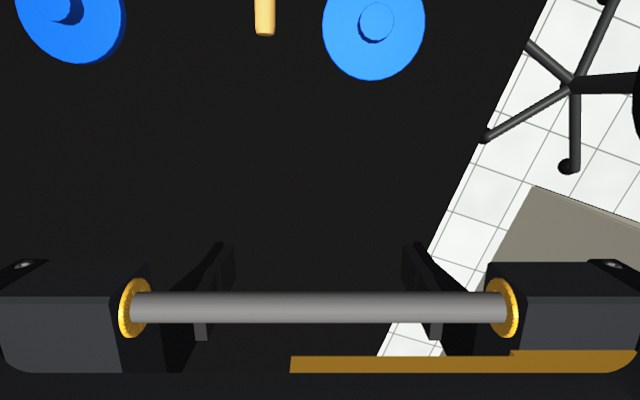

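Lid candidates: the grey steel lid at scene (257,277) / top (374,221), a blue one at scene (218,250) / top (377,262), and a blue one at scene (162,333) / top (448,246). I pick the grey one. The ring at scene (306,303) is the spare. I'll check the choice close up and measure.

```bash
cat > h.py <<'E'
import numpy as np, cv2
from scipy.spatial.transform import Rotation as Rn
def K(c):
    f=200/np.tan(np.radians(c["vfov"])/2); return f,c["cx"],c["cy"]
def w2c(c,obs=None):
    if "view" in c: return np.array(c["view"])
    T=np.eye(4); T[:3,:3]=Rn.from_euler("xyz",obs["tool_rot"]).as_matrix(); T[:3,3]=obs["tool_pos"]
    return np.linalg.inv(T@np.array(c["tool_from_camera"]))
def ray(c,uv,obs=None):
    f,cx,cy=K(c); V=w2c(c,obs); R=V[:3,:3]
    d=R.T@np.array([(uv[0]-cx)/f,(uv[1]-cy)/f,1]); return -R.T@V[:3,3], d
def onz(c,uv,z,obs=None):
    o,d=ray(c,uv,obs); return o+d*(z-o[2])/d[2]
def tri(rs):
    A=np.zeros((3,3));b=np.zeros(3)
    for o,d in rs:
        d=d/np.linalg.norm(d);P=np.eye(3)-np.outer(d,d);A+=P;b+=P@o
    x=np.linalg.solve(A,b)
    return x,[np.linalg.norm((np.eye(3)-np.outer(d,d)/(d@d))@(x-o)) for o,d in rs]
def proj(c,p,obs=None):
    f,cx,cy=K(c); V=w2c(c,obs); q=V[:3,:3]@np.array(p)+V[:3,3]; return np.array([cx+f*q[0]/q[2],cy+f*q[1]/q[2]])
def load(n): return np.load(f"pics/{n}.npy",allow_pickle=True).item()
E
python3 - <<'E'
from h import *
s=load("scene0")["color"][:,:,::-1]; t=load("top0")["color"][:,:,::-1]
a=cv2.resize(s[130:310,200:440],None,fx=3.3,fy=3.3,interpolation=2)
b=cv2.resize(t[120:280,200:460],None,fx=3,fy=3,interpolation=2)
cv2.imwrite("pics/a1.png",a);cv2.imwrite("pics/b1.png",b)
E
```

```text
(no output)
```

View pics/a1.png

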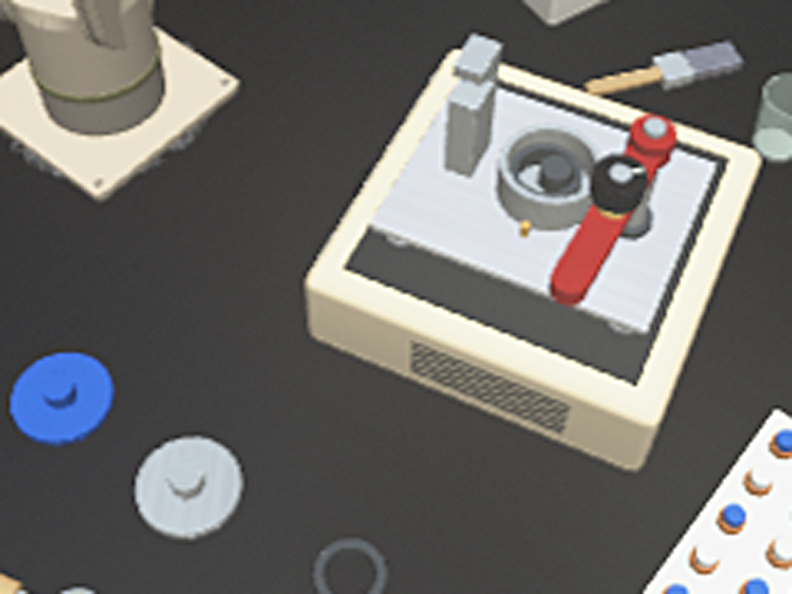

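View pics/b1.png

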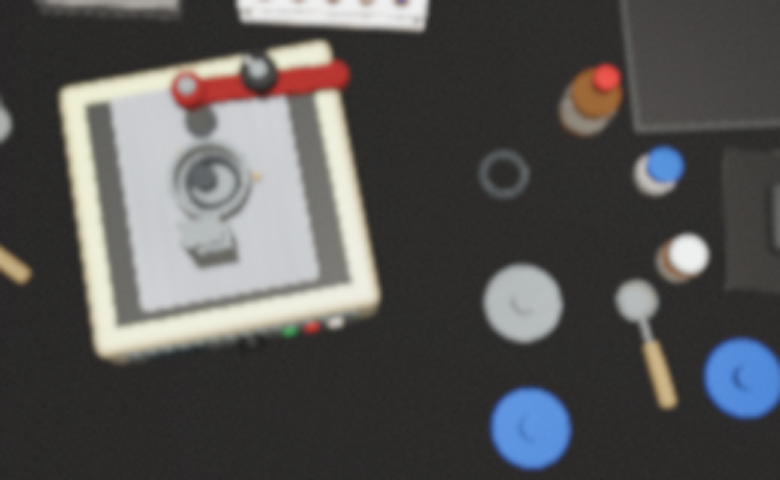

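Run:
```python
from h import *
S=load("scene0");T=load("top0")
def blob(c,x0,y0,x1,y1,f):
    im=c["color"].astype(int)[y0:y1,x0:x1]; m=f(im[...,0],im[...,1],im[...,2]).astype(np.uint8)
    n,l,st,ce=cv2.connectedComponentsWithStats(m); i=1+np.argmax(st[1:,4])
    cs=max(cv2.findContours((l==i).astype(np.uint8),0,1)[0],key=len)
    print("   blob",st[i],ce[i]+[x0,y0]); M=cv2.minEnclosingCircle(cs); return ce[i]+[x0,y0]
g=lambda r,g_,b:(r>110)&(abs(r-b)<45)
a=blob(S,235,255,280,300,g); b=blob(T,355,203,392,240,g)
print("lid",onz(S,a,.0145),onz(T,b,.0145),tri([ray(S,a),ray(T,b)]))
red=lambda r,g_,b:(r>120)&(g_<80)&(b<80)
blob(S,340,150,420,240,red); blob(T,250,130,330,170,red)
# hand picks
ps=lambda x,y:(200+x/3.3,130+y/3.3); pt=lambda x,y:(200+x/3,120+y/3)
zt=.27
for n,p,q,z in [("rim",ps(546,170),pt(211,182),.195),("hub",ps(656,128),pt(186,86),.289),("knob",ps(622,174),pt(259,68),.312),("end",ps(565,285),pt(340,73),.27),("keepfar",ps(478,55),pt(205,232),.29)]:
    print(n,onz(S,p,z).round(3),onz(T,q,z).round(3),tri([ray(S,p),ray(T,q)]))
```

```text
blob [  6   7  33  31 787] [256.69885642 277.13468869]
   blob [  6   5  26  26 521] [373.86948177 220.6084453 ]
lid [ 0.44707336 -0.30175344  0.0145    ] [ 0.44242002 -0.29824224  0.0145    ] (array([ 0.44363373, -0.2996392 ,  0.00625262]), [np.float64(0.00015730263431607303), np.float64(0.00015730263431613692)])
   blob [ 27  42  25  31 324] [376.98148148 207.49691358]
   blob [ 40  10  26  12 181] [303.32596685 146.17127072]
rim [0.555 0.099 0.195] [0.541 0.107 0.195] (array([0.54670116, 0.11061912, 0.17673439]), [np.float64(0.001817007664286858), np.float64(0.0018170076642868927)])
hub [0.638 0.128 0.289] [0.628 0.131 0.289] (array([0.63327001, 0.13411633, 0.2794226 ]), [np.float64(0.0021325459933626313), np.float64(0.002132545993362703)])
knob [0.651 0.047 0.312] [0.646 0.047 0.312] (array([0.64855083, 0.04841823, 0.30812332]), [np.float64(0.001844312328366946), np.float64(0.0018443123283671205)])
end [ 0.665 -0.046  0.27 ] [ 0.66  -0.044  0.27 ] (array([ 0.66298819, -0.04279053,  0.26360538]), [np.float64(0.0008622975465412675), np.float64(0.0008622975465413806)])
keepfar [0.467 0.098 0.29 ] [0.459 0.096 0.29 ] (array([0.46233618, 0.0988158 , 0.28567425]), [np.float64(0.003601991965223273), np.float64(0.003601991965223328)])
```

Emit:
jog_arm:
  deltas:
    - {"x": 30, "y": -18}
    - {"x": 34, "y": -21}
    - {"x": 34, "y": -21}
    - {"x": 34, "y": -21}
    - {"x": 34, "y": -21}
    - {"x": 34, "y": -21}
    - {"x": 34, "y": -21}
    - {"x": 30, "y": -18}

```text
$.deltas[0]: bad value
```

Emit:
jog_arm:
  deltas:
    - {"x": 30, "y": -18}
    - {"x": 28, "y": -17, "az": 0.071}
    - {"az": 0.071}
    - {}

```text
$.deltas[0]: bad value
```

```bash
cat > snap.py <<'E'
import sys
from cell import monitor, vision
from h import *
def snap(n,cam="wrist"):
    o=monitor.get_obs(); c=vision.camera(cam); c["obs"]=o
    cv2.imwrite(f"pics/{n}.png",c["color"][:,:,::-1]); np.save(f"pics/{n}.npy",c,allow_pickle=True)
    print(n,o["time_s"],np.round(o["tool_pos"],4),np.round(o["tool_rot"],3),np.round(o["contact_force"],1),round(o["torque"][2],2),round(float(o["finger_gap"]),3))
    return c
if __name__=="__main__": snap(*sys.argv[1:])
E
python3 snap.py w1
```

```text
w1 0.15 [ 0.2035 -0.5907  0.2219] [-3.14   0.     0.332] [ 0.4  0.  -0.1] -0.0 1.002
```

View pics/w1.png

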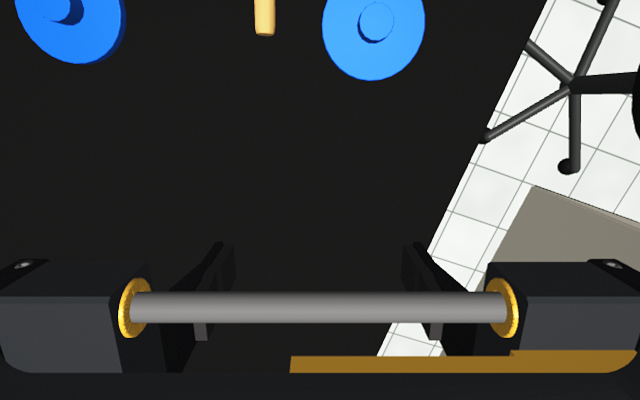

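Emit:
jog_arm:
  deltas:
    - {"x": 30, "y": -18, "z": 0, "ax": 0, "ay": 0, "az": 0, "jaw": -1}
    - {"x": 34, "y": -21, "z": 0, "ax": 0, "ay": 0, "az": 0, "jaw": -1}
    - {"x": 34, "y": -21, "z": 0, "ax": 0, "ay": 0, "az": 0, "jaw": -1}
    - {"x": 34, "y": -21, "z": 0, "ax": 0, "ay": 0, "az": 0, "jaw": -1}
    - {"x": 34, "y": -21, "z": 0, "ax": 0, "ay": 0, "az": 0, "jaw": -1}
    - {"x": 34, "y": -21, "z": 0, "ax": 0, "ay": 0, "az": 0, "jaw": -1}
    - {"x": 34, "y": -21, "z": 0, "ax": 0, "ay": 0, "az": 0, "jaw": -1}
    - {"x": 30, "y": -18, "z": 0, "ax": 0, "ay": 0, "az": 0, "jaw": -1}
  grip_force: 30

```text
time_s: 0.87
tool_pos: [0.4018, -0.3493, 0.2227]
tool_rot: [3.141, -0.0, 0.333]
contact_force: [1.5, -1.1, -0.2]
finger_gap: 0.996
```

Emit:
jog_arm:
  deltas:
    - {"x": 30, "y": -18, "z": 0, "ax": 0, "ay": 0, "az": 0, "jaw": -1}
    - {"x": 27, "y": -15, "z": 0, "ax": 0, "ay": 0, "az": 0.071, "jaw": -1}
    - {"x": 0, "y": 0, "z": 0, "ax": 0, "ay": 0, "az": 0.071, "jaw": -1}
    - {"x": 0, "y": 0, "z": 0, "ax": 0, "ay": 0, "az": 0, "jaw": -1}

```text
time_s: 1.2
tool_pos: [0.4447, -0.3002, 0.2225]
tool_rot: [-3.141, -0.0, 0.19]
contact_force: [-0.3, -0.1, -0.6]
finger_gap: 1.001
```

```bash
python3 snap.py w2
```

```text
w2 1.2 [ 0.4447 -0.3002  0.2225] [-3.141 -0.     0.19 ] [-0.3 -0.1 -0.6] 0.04 1.001
```

View pics/w2.png

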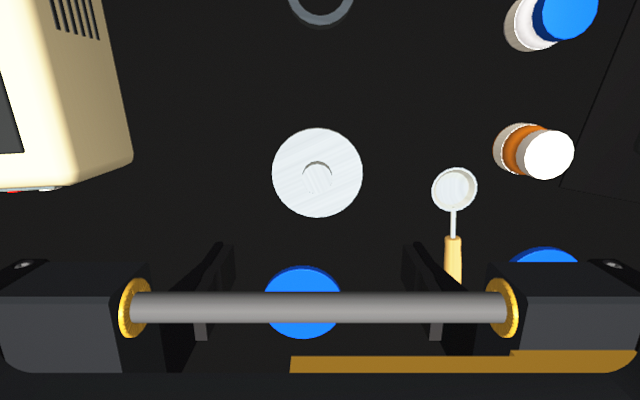

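The wrist view shows the grey steel lid at (317,172) with its central boss. The blue one is below it at (302,302), half hidden by the gripper. Measuring the lid centre now.

```bash
cat > lidm.py <<'E'
from h import *
def lidm(c,z,box):
    x0,y0,x1,y1=box; im=c["color"].astype(int)[y0:y1,x0:x1]
    m=((im.min(2)>120)).astype(np.uint8); m=cv2.morphologyEx(m,3,np.ones((3,3)))
    cs=max(cv2.findContours(m,0,1)[0],key=cv2.contourArea); h=cv2.convexHull(cs)[:,0]+[x0,y0]
    P=np.array([onz(c,p,z,c.get("obs"))[:2] for p in h])
    A=np.c_[2*P,np.ones(len(P))]; s=np.linalg.lstsq(A,(P**2).sum(1),rcond=None)[0]
    return s[:2],np.sqrt(s[2]+s[:2]@s[:2])
E
python3 - <<'E'
from lidm import *
c=load("w2"); p,r=lidm(c,.017,(255,115,375,230)); print(p,r)
for uv in [(317,180)]: print(onz(c,uv,.037,c["obs"]))
S=load("scene0");T=load("top0")
print(lidm(S,.015,(235,255,280,300)),lidm(T,.015,(355,203,392,240)))
E
```

```text
[ 0.44589462 -0.29898091] 0.04963927557743492
[ 0.44422648 -0.2994763   0.037     ]
(array([ 0.44632354, -0.3010807 ]), np.float64(0.05059501842764251)) (array([ 0.44265957, -0.29814014]), np.float64(0.050619308792436125))
```

Emit:
jog_arm:
  deltas:
    - {"x": 1, "y": -0.7, "z": 30, "ax": 0, "ay": 0, "az": 0, "jaw": -1}
    - {"x": 0, "y": 0, "z": 38, "ax": 0, "ay": 0, "az": 0, "jaw": -1}
    - {"x": 0, "y": 0, "z": 38, "ax": 0, "ay": 0, "az": 0, "jaw": -0.5}
    - {"x": 0, "y": 0, "z": 38, "ax": 0, "ay": 0, "az": 0, "jaw": -0.2}
    - {"x": 0, "y": 0, "z": 30, "ax": 0, "ay": 0, "az": 0, "jaw": 0}
    - {"x": 0, "y": 0, "z": 18, "ax": 0, "ay": 0, "az": 0, "jaw": 0}
    - {"x": 0, "y": 0, "z": 8, "ax": 0, "ay": 0, "az": 0, "jaw": 0}
    - {"x": 0, "y": 0, "z": 0, "ax": 0, "ay": 0, "az": 0, "jaw": 0}
  grip_force: 40

```text
time_s: 1.92
tool_pos: [0.4426, -0.3016, 0.0209]
tool_rot: [-3.14, 0.003, 0.19]
contact_force: [1.0, 0.4, -0.0]
finger_gap: 0.629
```

```bash
python3 snap.py w3
```

```text
w3 1.9167 [ 0.4426 -0.3016  0.0209] [-3.14e+00  3.00e-03  1.90e-01] [ 1.   0.4 -0. ] -0.01 0.629
```

View pics/w3.png

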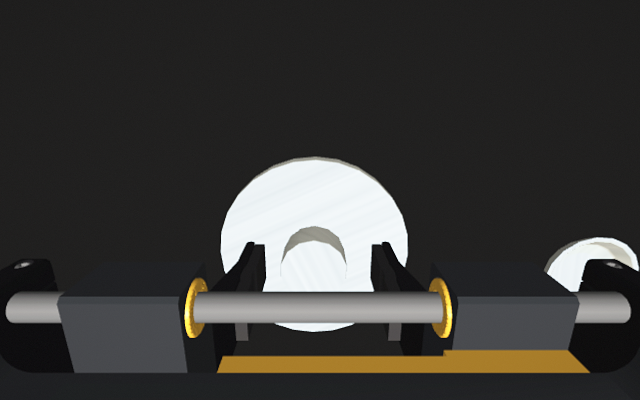

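Emit:
jog_arm:
  deltas:
    - {"x": 0, "y": 0, "z": 0, "ax": 0, "ay": 0, "az": 0, "jaw": 0}

```text
time_s: 2.05
tool_pos: [0.445, -0.3022, 0.024]
tool_rot: [3.14, -0.001, 0.19]
contact_force: [-0.8, 0.5, -0.0]
finger_gap: 0.539
```

```bash
python3 snap.py w4
python3 - <<'E'
from lidm import *
c=load("w4")
im=c["color"].astype(int); m=(im.min(2)>120).astype(np.uint8); m[:, :200]=0;m[:,430:]=0; 
cs=max(cv2.findContours(m[:245],0,1)[0],key=cv2.contourArea); h=cv2.convexHull(cs)[:,0]; h=h[(h[:,1]<236)]
for z in (.017,):
    P=np.array([onz(c,p,z,c["obs"])[:2] for p in h]);A=np.c_[2*P,np.ones(len(P))]; s=np.linalg.lstsq(A,(P**2).sum(1),rcond=None)[0]; print(s[:2],np.sqrt(s[2]+s[:2]@s[:2]))
E
```

```text
w4 2.05 [ 0.445  -0.3022  0.024 ] [ 3.14e+00 -1.00e-03  1.90e-01] [-0.8  0.5 -0. ] -0.02 0.539
[ 0.44770987 -0.29830229] 0.04857750400347567
```

Emit:
jog_arm:
  deltas:
    - {"x": 1, "y": -2, "z": 0, "ax": 0, "ay": 0, "az": 0, "jaw": 0}
    - {"x": 0, "y": 0, "z": 0, "ax": 0, "ay": 0, "az": 0, "jaw": 0}
    - {"x": 0, "y": 0, "z": 0, "ax": 0, "ay": 0, "az": 0, "jaw": 0}

```text
time_s: 2.35
tool_pos: [0.4455, -0.2991, 0.0234]
tool_rot: [3.141, -0.001, 0.19]
contact_force: [0.5, -0.1, 0.6]
finger_gap: 0.5
```

Emit:
jog_arm:
  deltas:
    - {"x": 0, "y": 0, "z": 3, "ax": 0, "ay": 0, "az": 0, "jaw": 0}
    - {"x": 0, "y": 0, "z": 0, "ax": 0, "ay": 0, "az": 0, "jaw": 0.3}
    - {"x": 0, "y": 0, "z": 0, "ax": 0, "ay": 0, "az": 0, "jaw": 1}
    - {"x": 0, "y": 0, "z": 0, "ax": 0, "ay": 0, "az": 0, "jaw": 1}
    - {"x": 0, "y": 0, "z": 0, "ax": 0, "ay": 0, "az": 0, "jaw": 1}
    - {"x": 0, "y": 0, "z": 0, "ax": 0, "ay": 0, "az": 0, "jaw": 1}
  grip_force: 45

```text
time_s: 2.85
tool_pos: [0.445, -0.299, 0.0195]
tool_rot: [3.142, 0.0, 0.19]
contact_force: [0.7, -0.7, -0.9]
finger_gap: 0.355
```

Emit:
jog_arm:
  deltas:
    - {"x": 0, "y": 0, "z": 0, "ax": 0, "ay": 0, "az": 0, "jaw": 1}
    - {"x": 0, "y": 0, "z": -6, "ax": 0, "ay": 0, "az": 0, "jaw": 1}
    - {"x": 0, "y": 0, "z": -10, "ax": 0, "ay": 0, "az": 0, "jaw": 1}
    - {"x": 0, "y": 0, "z": -10, "ax": 0, "ay": 0, "az": 0, "jaw": 1}
    - {"x": 0, "y": 0, "z": 0, "ax": 0, "ay": 0, "az": 0, "jaw": 1}

```text
time_s: 3.27
tool_pos: [0.4462, -0.2996, 0.0481]
tool_rot: [3.139, -0.002, 0.19]
contact_force: [1.0, -0.3, -7.1]
finger_gap: 0.355
```

```bash
python3 snap.py w5
```

```text
w5 3.2667 [ 0.4462 -0.2996  0.0481] [ 3.139e+00 -2.000e-03  1.900e-01] [ 1.  -0.3 -7.1] 0.07 0.355
```

View pics/w5.png

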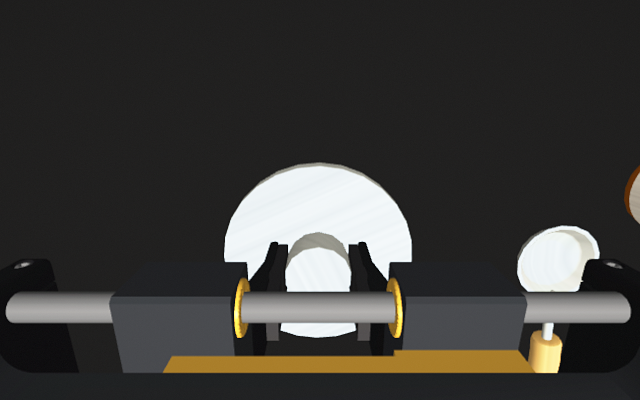

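Emit:
jog_arm:
  deltas:
    - {"x": 0, "y": 0, "z": -25, "ax": 0, "ay": 0, "az": 0, "jaw": 1}
    - {"x": 0, "y": 0, "z": -34, "ax": 0, "ay": 0, "az": 0, "jaw": 1}
    - {"x": 0, "y": 0, "z": -34, "ax": 0, "ay": 0, "az": 0, "jaw": 1}
    - {"x": 0, "y": 0, "z": -34, "ax": 0, "ay": 0, "az": 0, "jaw": 1}
    - {"x": 4, "y": -20, "z": -28, "ax": 0, "ay": 0, "az": 0, "jaw": 1}
    - {"x": 6, "y": -26, "z": -25, "ax": 0, "ay": 0, "az": 0, "jaw": 1}
    - {"x": 6, "y": -26, "z": -25, "ax": 0, "ay": 0, "az": 0, "jaw": 1}
    - {"x": 6, "y": -26, "z": -25, "ax": 0, "ay": 0, "az": 0, "jaw": 1}

```text
time_s: 3.98
tool_pos: [0.4476, -0.1972, 0.2765]
tool_rot: [3.141, 0.0, 0.19]
contact_force: [0.8, -1.1, -6.2]
finger_gap: 0.356
```

Emit:
jog_arm:
  deltas:
    - {"x": 6, "y": -28, "z": -25, "ax": 0, "ay": 0, "az": 0, "jaw": 1}
    - {"x": 7, "y": -28, "z": -25, "ax": 0, "ay": 0, "az": 0, "jaw": 1}
    - {"x": 8, "y": -34, "z": -20, "ax": 0, "ay": 0, "az": 0, "jaw": 1}
    - {"x": 8, "y": -38, "z": -10, "ax": 0, "ay": 0, "az": 0, "jaw": 1}
    - {"x": 8, "y": -38, "z": -10, "ax": 0, "ay": 0, "az": 0, "jaw": 1}
    - {"x": 8, "y": -38, "z": 0, "ax": 0, "ay": 0, "az": 0, "jaw": 1}
    - {"x": 8, "y": -36, "z": 0, "ax": 0, "ay": 0, "az": 0, "jaw": 1}
    - {"x": 6, "y": -25, "z": 0, "ax": 0, "ay": 0, "az": 0, "jaw": 1}

```text
time_s: 4.65
tool_pos: [0.4552, 0.0769, 0.3658]
tool_rot: [-3.142, -0.001, 0.193]
contact_force: [0.6, -0.3, -6.7]
finger_gap: 0.355
```

Emit:
jog_arm:
  deltas:
    - {"x": 4, "y": -14, "z": 0, "ax": 0, "ay": 0, "az": 0, "jaw": 1}
    - {"x": 0, "y": 0, "z": 0, "ax": 0, "ay": 0, "az": 0, "jaw": 1}
    - {"x": 0, "y": 0, "z": 0, "ax": 0, "ay": 0, "az": 0, "jaw": 1}
    - {"x": 0, "y": 0, "z": 0, "ax": 0, "ay": 0, "az": 0, "jaw": 1}

```text
time_s: 4.98
tool_pos: [0.4573, 0.0864, 0.3652]
tool_rot: [3.141, 0.001, 0.189]
contact_force: [0.7, -1.3, -6.9]
finger_gap: 0.355
```

```bash
python3 snap.py w6
```

```text
w6 4.9833 [0.4573 0.0864 0.3652] [3.141e+00 1.000e-03 1.890e-01] [ 0.7 -1.3 -6.9] 0.03 0.355
```

View pics/w6.png

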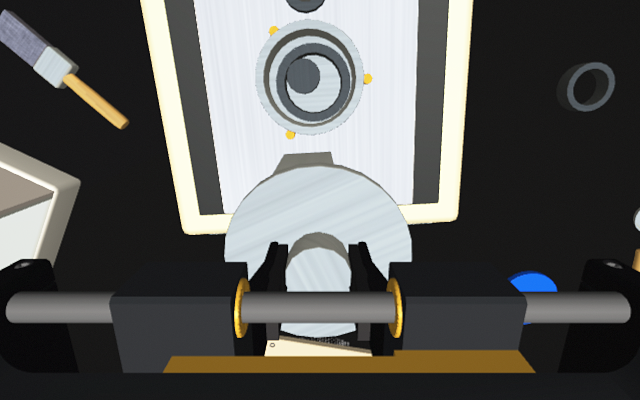

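Run:
```python
from h import *
c=load("w6"); im=c["color"][:,:,::-1][0:150,235:385]
cv2.imwrite("pics/w6z.png",cv2.resize(im,None,fx=4,fy=4,interpolation=0))
```

```text
(no output)
```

View pics/w6z.png

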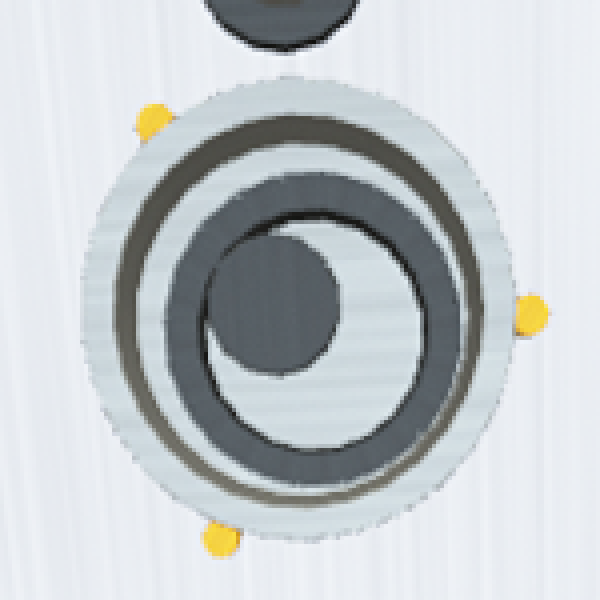

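```bash
cat > circ.py <<'E'
from h import *
def fitc(c,h,z):
    P=np.array([onz(c,p,z,c.get("obs"))[:2] for p in h]);A=np.c_[2*P,np.ones(len(P))]
    s=np.linalg.lstsq(A,(P**2).sum(1),rcond=None)[0];r=np.sqrt(s[2]+s[:2]@s[:2])
    return s[:2],r,np.std(np.linalg.norm(P-s[:2],axis=1))
E
python3 - <<'E'
from circ import *
c=load("w6"); im=c["color"].astype(int)
print(im[78,240:276].tolist()[::5]); print(im[78,255],im[78,260],im[78,266])
sub=im[15:145,245:375]; 
m=((sub.max(2)<150)&(sub[...,0]-sub[...,2]<60)).astype(np.uint8); m=cv2.morphologyEx(m,cv2.MORPH_CLOSE,np.ones((2,2)))
n,l,st,ce=cv2.connectedComponentsWithStats(m); print(st)
i=1+np.argmax(st[1:,2]); 
h=cv2.convexHull(max(cv2.findContours((l==i).astype(np.uint8),0,1)[0],key=len))[:,0]+[245,15]
print("bore",fitc(c,h,.195),len(h),h.min(0),h.max(0))
g=(sub.max(2)<222).astype(np.uint8); g=cv2.morphologyEx(g,cv2.MORPH_OPEN,np.ones((3,3)))
n,l,st,ce=cv2.connectedComponentsWithStats(g); i=1+np.argmax(st[1:,4]);print(st[i])
h=cv2.convexHull(max(cv2.findContours((l==i).astype(np.uint8),0,1)[0],key=len))[:,0]+[245,15]
print("outer",fitc(c,h,.195))
# mill edges: cream/white box inner plate long edges; lid in hand
m=(im.min(2)>120).astype(np.uint8); h=[]
for x in range(240,400,4):
    col=im[160:250,x].min(1); 
    pass
E
```

```text
[[231, 235, 240], [231, 235, 240], [233, 237, 242], [215, 221, 226], [203, 214, 219], [91, 91, 84], [202, 214, 217], [195, 206, 211]]
[215 221 226] [203 214 219] [94 93 86]
[[    0     0   130   130 12442]
 [   19    15    93    98  4458]]
bore (array([0.5505546 , 0.11106825]), np.float64(0.041767336972194785), np.float64(0.00012295651491696323)) 46 [264  30] [356 127]
[  12    4  107  109 6706]
outer (array([0.55371282, 0.11352739]), np.float64(0.04709033410127931), np.float64(0.0017119366168084748))
```

```bash
python3 - <<'E'
from circ import *
S=load("scene0");T=load("top0");c=load("w6")
for p in [(0.5506,.1111,.195)]:
    print([proj(x,p) for x in (S,T)])
    th=np.linspace(0,6.28,60)
out=[]
for x,(u,v),n in ((S,None,None),) if 0 else []: pass
for x,n,k in ((S,"s",9),(T,"t",9)):
    im=x["color"][:,:,::-1].copy(); u,v=proj(x,(0.5506,.1111,.195)).astype(int)
    x0,y0=u-32,v-32
    z=cv2.resize(im[y0:y0+64,x0:x0+64],None,fx=8,fy=8,interpolation=2)
    for r in (.042,.05):
        P=np.array([(proj(x,(0.5506+r*np.cos(t),.1111+r*np.sin(t),.195))-[x0,y0]+.5)*8 for t in th]).astype(int)
        cv2.polylines(z,[P],True,(0,255,0),1)
    out.append(z)
cv2.imwrite("pics/chk.png",np.hstack(out)[:, :])
print(np.hstack(out).shape)
E
python3 -c "
import cv2;a=cv2.imread('pics/chk.png');cv2.imwrite('pics/chk1.png',cv2.resize(a,(800,400)))"
```

```text
[array([366.64912618, 178.46869268]), array([269.34200587, 177.97124362])]
(512, 1024, 3)
```

View pics/chk1.png

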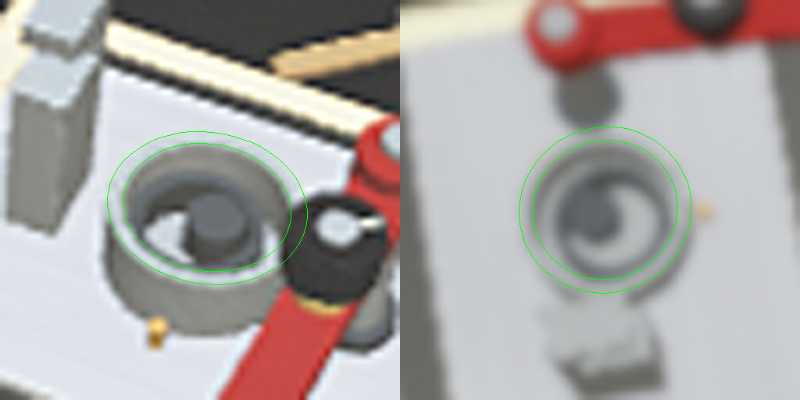

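Emit:
jog_arm:
  deltas:
    - {"x": 20, "y": -1.7, "z": 0, "ax": 0, "ay": 0, "az": 0, "jaw": 1}
    - {"x": 30, "y": -2, "z": 0, "ax": 0, "ay": 0, "az": 0, "jaw": 1}
    - {"x": 28, "y": -2, "z": 0, "ax": 0, "ay": 0, "az": 0, "jaw": 1}
    - {"x": 17.6, "y": -1, "z": 15, "ax": 0, "ay": 0, "az": 0, "jaw": 1}
    - {"x": 0, "y": 0, "z": 30, "ax": 0, "ay": 0, "az": 0, "jaw": 1}
    - {"x": 0, "y": 0, "z": 30, "ax": 0, "ay": 0, "az": 0, "jaw": 1}
    - {"x": 0, "y": 0, "z": 20, "ax": 0, "ay": 0, "az": 0, "jaw": 1}
    - {"x": 0, "y": 0, "z": 10, "ax": 0, "ay": 0, "az": 0, "jaw": 1}

```text
time_s: 5.7
tool_pos: [0.549, 0.11, 0.2571]
tool_rot: [3.141, 0.005, 0.188]
contact_force: [0.1, -0.2, -6.0]
finger_gap: 0.353
```

Emit:
jog_arm:
  deltas:
    - {"x": 0, "y": 0, "z": 10, "ax": 0, "ay": 0, "az": 0, "jaw": 1}
    - {"x": 0, "y": 0, "z": 10, "ax": 0, "ay": 0, "az": 0, "jaw": 1}
    - {"x": 0, "y": 0, "z": 0, "ax": 0, "ay": 0, "az": 0, "jaw": 1}
    - {"x": 0, "y": 0, "z": 0, "ax": 0, "ay": 0, "az": 0, "jaw": 1}
    - {"x": 0, "y": 0, "z": 0, "ax": 0, "ay": 0, "az": 0, "jaw": 1}

```text
time_s: 6.12
tool_pos: [0.5505, 0.112, 0.2417]
tool_rot: [3.141, -0.002, 0.19]
contact_force: [-0.4, -0.5, -6.3]
finger_gap: 0.356
```

```bash
python3 snap.py w7; python3 snap.py s7 scene
python3 - <<'E'
from h import *
c=load("s7"); im=c["color"][:,:,::-1][130:230,300:440]
cv2.imwrite("pics/s7z.png",cv2.resize(im,None,fx=5.5,fy=5.5,interpolation=2))
E
```

```text
w7 6.1167 [0.5505 0.112  0.2417] [ 3.141e+00 -2.000e-03  1.900e-01] [-0.4 -0.5 -6.3] 0.03 0.356
s7 6.1667 [0.5505 0.1121 0.2417] [ 3.141e+00 -2.000e-03  1.900e-01] [ 0.8 -0.2 -6.7] -0.01 0.357
```

View pics/w7.png

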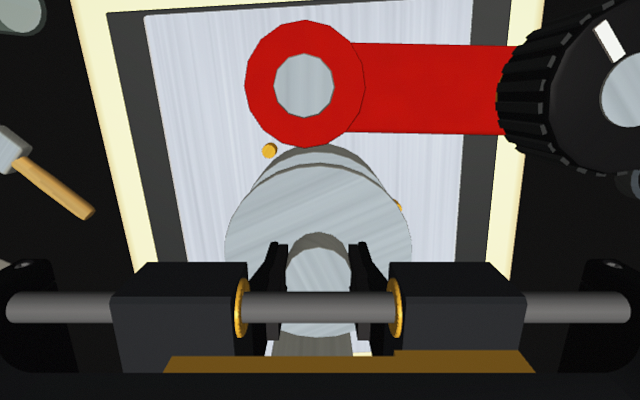

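View pics/s7z.png

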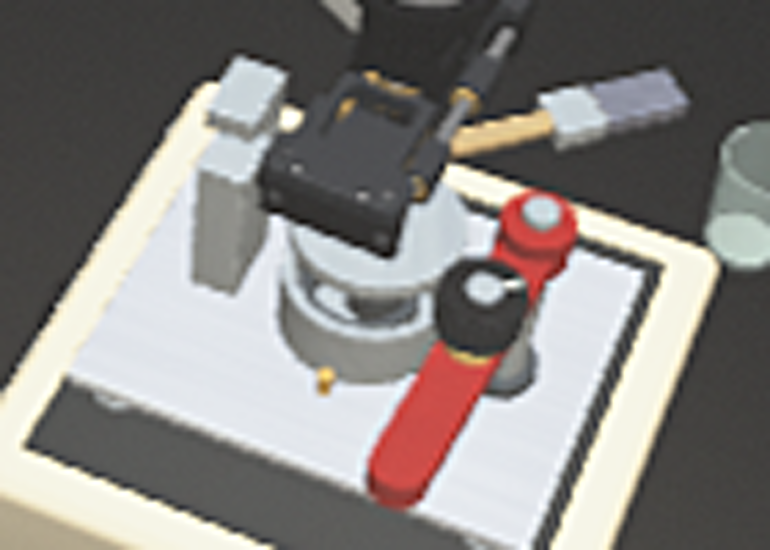

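Run:
```python
from circ import *
c=load("w7"); im=c["color"].astype(int)
sub=im[10:155,235:372]; m=((sub[...,0]>150)&(sub[...,1]<60)).astype(np.uint8)
g=(sub.min(2)>140).astype(np.uint8)
# hub grey disc
n,l,st,ce=cv2.connectedComponentsWithStats(g[35:115,30:110]); 
for i in range(1,n):
    if st[i,4]>500: print(st[i],ce[i]+[265,45]); h=cv2.convexHull(max(cv2.findContours((l==i).astype(np.uint8),0,1)[0],key=len))[:,0]+[265,45]; print("cap",fitc(c,h,.289))
# hub outer: left half
cs=max(cv2.findContours(m,0,1)[0],key=cv2.contourArea)
h=cv2.convexHull(cs)[:,0]+[235,10]; h=h[(h[:,0]<325)]
print("hub",fitc(c,h,.289))
pv=fitc(c,h,.289)[0]; d=pv-np.array([.5506,.1111]); print(np.linalg.norm(d),np.arctan2(d[1],d[0]))
for y0,y1 in ((43,132),): print(onz(c,(420,45),.27,c["obs"]),onz(c,(420,133),.27,c["obs"]),onz(c,(490,47),.27,c["obs"]),onz(c,(490,135),.27,c["obs"]))
```

```text
[   9    9   60   63 2840] [303.2334507  84.9971831]
cap (array([0.63349606, 0.13290037]), np.float64(0.009196354898340918), np.float64(8.714956714049582e-05))
hub (array([0.63333282, 0.13247573]), np.float64(0.01875404793198775), np.float64(0.00010340498038571804))
0.08544964171417309 0.25284129045180614
[0.65520013 0.09551626 0.27      ] [0.62554113 0.0870762  0.27      ] [0.6592652  0.07090634 0.27      ] [0.62984822 0.06061064 0.27      ]
```

Run:
```python
from circ import *
c=load("w6"); im=c["color"].astype(int)
def edge(rows,x0,x1,sign):
    pts=[]
    for y in rows:
        g=np.diff(im[y,x0:x1].sum(1))*sign; pts.append((x0+np.argmax(g)+.5,y))
    P=np.array([onz(c,p,.13,c["obs"])[:2] for p in pts]); d=P-P.mean(0); v=np.linalg.svd(d)[2][0]; v*=np.sign(v[0]); r=d@np.array([-v[1],v[0]]); return np.arctan2(v[1],v[0]),r.std()
print("outer L",edge(range(10,200,5),130,185,1)); print("outer R",edge(range(10,200,5),450,485,-1))
print("plate L",edge(range(10,200,5),190,230,1)); print("plate R",edge(range(10,200,5),405,450,-1))
S=load("scene0")
# scene: pivot cap & others under hypotheses
print("scene pivot pred",[proj(S,(x,y,.289)).round(1) for x,y in ((.6334,.1327),(.634,.1271))], proj(load("top0"),(.6334,.1327,.289)),proj(load("top0"),(.634,.127,.289)))
for n,(x0,y0,x1,y1) in (("scene0",(388,160,410,180)),("top0",(255,143,270,156))):
    q=load(n); z=q["color"].astype(int)[y0:y1,x0:x1]; m=(z.min(2)>100); ys,xs=np.nonzero(m); print(n,xs.mean()+x0,ys.mean()+y0,len(xs))
```

```text
outer L (np.float64(0.24199584181002196), np.float64(0.00031763734687885735))
outer R (np.float64(0.2431663704062344), np.float64(0.0003221406163405472))
plate L (np.float64(0.2428144656173093), np.float64(0.0003233528742128304))
plate R (np.float64(0.24208481927229744), np.float64(0.00046351590402512576))
scene pivot pred [array([398.4, 167.1]), array([397.6, 168.3])] [261.61814067 147.21194829] [263.28762205 147.12707236]
scene0 398.72549019607845 170.0392156862745 153
top0 260.275 147.4 120
```

Emit:
jog_arm:
  deltas:
    - {"x": -0.8, "y": 0.8, "z": 5, "ax": 0, "ay": 0, "az": 0, "jaw": 1}
    - {"x": 0, "y": 0, "z": 7, "ax": 0, "ay": 0, "az": 0, "jaw": 1}
    - {"x": 0, "y": 0, "z": 6, "ax": 0, "ay": 0, "az": 0, "jaw": 1}
    - {"x": 0, "y": 0, "z": 4, "ax": 0, "ay": 0, "az": 0, "jaw": 1}
    - {"x": 0, "y": 0, "z": 2, "ax": 0, "ay": 0, "az": 0, "jaw": 1}
    - {"x": 0, "y": 0, "z": 0, "ax": 0, "ay": 0, "az": 0, "jaw": 1}
    - {"x": 0, "y": 0, "z": 0, "ax": 0, "ay": 0, "az": 0, "jaw": 1}
    - {"x": 0, "y": 0, "z": 0, "ax": 0, "ay": 0, "az": 0, "jaw": 1}

```text
time_s: 6.88
tool_pos: [0.5495, 0.1111, 0.2168]
tool_rot: [3.142, -0.0, 0.19]
contact_force: [0.7, -0.2, -6.6]
finger_gap: 0.358
```

Emit:
jog_arm:
  deltas:
    - {"x": 0, "y": 0, "z": 1.5, "ax": 0, "ay": 0, "az": 0, "jaw": 1}
    - {"x": 0, "y": 0, "z": 1.5, "ax": 0, "ay": 0, "az": 0, "jaw": 1}
    - {"x": 0, "y": 0, "z": 1.5, "ax": 0, "ay": 0, "az": 0, "jaw": 1}
    - {"x": 0, "y": 0, "z": 0, "ax": 0, "ay": 0, "az": 0, "jaw": 1}
    - {"x": 0, "y": 0, "z": 0, "ax": 0, "ay": 0, "az": 0, "jaw": 1}

```text
time_s: 7.3
tool_pos: [0.5494, 0.111, 0.212]
tool_rot: [3.142, 0.0, 0.19]
contact_force: [-0.1, -0.2, -6.5]
finger_gap: 0.354
```

Emit:
jog_arm:
  deltas:
    - {"x": 0, "y": 0, "z": 1, "ax": 0, "ay": 0, "az": 0, "jaw": 1}
    - {"x": 0, "y": 0, "z": 1, "ax": 0, "ay": 0, "az": 0, "jaw": 1}
    - {"x": 0, "y": 0, "z": 1, "ax": 0, "ay": 0, "az": 0, "jaw": 1}
    - {"x": 0, "y": 0, "z": 0, "ax": 0, "ay": 0, "az": 0, "jaw": 1}
    - {"x": 0, "y": 0, "z": 0, "ax": 0, "ay": 0, "az": 0, "jaw": 1}

```text
time_s: 7.72
tool_pos: [0.5497, 0.1111, 0.2091]
tool_rot: [-3.141, -0.001, 0.19]
contact_force: [3.3, 1.0, -6.2]
finger_gap: 0.356
```

Emit:
jog_arm:
  deltas:
    - {"x": 0, "y": 0, "z": 0.7, "ax": 0, "ay": 0, "az": 0, "jaw": 1}
    - {"x": 0, "y": 0, "z": 0, "ax": 0, "ay": 0, "az": 0, "jaw": 1}
    - {"x": 0, "y": 0, "z": 0, "ax": 0, "ay": 0, "az": 0, "jaw": 1}

```text
time_s: 7.97
tool_pos: [0.5497, 0.1112, 0.2086]
tool_rot: [-3.141, -0.001, 0.19]
contact_force: [4.7, 2.1, -4.5]
finger_gap: 0.356
```

Emit:
jog_arm:
  deltas:
    - {"x": 0.8, "y": 0, "z": 0, "ax": 0, "ay": 0, "az": 0, "jaw": 1}
    - {"x": 0, "y": 0, "z": 0, "ax": 0, "ay": 0, "az": 0, "jaw": 1}
    - {"x": 0, "y": 0, "z": 0.7, "ax": 0, "ay": 0, "az": 0, "jaw": 1}
    - {"x": 0, "y": 0, "z": 0, "ax": 0, "ay": 0, "az": 0, "jaw": 1}
    - {"x": 0, "y": 0, "z": 0, "ax": 0, "ay": 0, "az": 0, "jaw": 1}

```text
time_s: 8.38
tool_pos: [0.5499, 0.1112, 0.2085]
tool_rot: [3.141, 0.0, 0.19]
contact_force: [-3.6, 0.1, 4.7]
finger_gap: 0.354
```

Emit:
jog_arm:
  deltas:
    - {"x": -0.4, "y": 0, "z": 0, "ax": 0, "ay": 0, "az": 0, "jaw": 1}
    - {"x": 0, "y": 0, "z": 0, "ax": 0, "ay": 0, "az": 0, "jaw": 0.2}
    - {"x": 0, "y": 0, "z": 0, "ax": 0, "ay": 0, "az": 0, "jaw": 0}
    - {"x": 0, "y": 0, "z": 0, "ax": 0, "ay": 0, "az": 0, "jaw": 0}
    - {"x": 0, "y": 0, "z": -5, "ax": 0, "ay": 0, "az": 0, "jaw": 0}
    - {"x": 0, "y": 0, "z": -15, "ax": 0, "ay": 0, "az": 0, "jaw": 0}
    - {"x": 0, "y": 0, "z": -30, "ax": 0, "ay": 0, "az": 0, "jaw": 0}
    - {"x": 0, "y": 0, "z": -30, "ax": 0, "ay": 0, "az": 0, "jaw": 0}

```text
time_s: 9.05
tool_pos: [0.5491, 0.1108, 0.2882]
tool_rot: [-3.142, 0.002, 0.19]
contact_force: [0.7, 0.8, 1.3]
finger_gap: 0.498
```

Emit:
jog_arm:
  deltas:
    - {"x": -20, "y": 0, "z": -30, "ax": 0, "ay": 0, "az": 0, "jaw": 0}
    - {"x": -30, "y": 0, "z": -20, "ax": 0, "ay": 0, "az": 0, "jaw": 0}
    - {"x": -20, "y": 0, "z": -5, "ax": 0, "ay": 0, "az": 0, "jaw": 0}
    - {"x": 0, "y": 0, "z": 0, "ax": 0, "ay": 0, "az": 0, "jaw": 0}
    - {"x": 0, "y": 0, "z": 0, "ax": 0, "ay": 0, "az": 0, "jaw": 0}

```text
time_s: 9.47
tool_pos: [0.4809, 0.0976, 0.3436]
tool_rot: [3.14, -0.002, 0.189]
contact_force: [0.3, 0.1, -0.6]
finger_gap: 0.503
```

```bash
python3 snap.py w8; python3 snap.py s8 scene
python3 - <<'E'
from h import *
c=load("s8"); im=c["color"][:,:,::-1][130:230,300:440]
cv2.imwrite("pics/s8z.png",cv2.resize(im,None,fx=5.5,fy=5.5,interpolation=2))
E
```

```text
w8 9.4667 [0.4809 0.0976 0.3436] [ 3.14e+00 -2.00e-03  1.89e-01] [ 0.3  0.1 -0.6] 0.05 0.503
s8 9.5167 [0.4812 0.0975 0.3427] [ 3.141e+00 -1.000e-03  1.890e-01] [0.5 0.8 0.3] 0.0 0.5
```

View pics/w8.png

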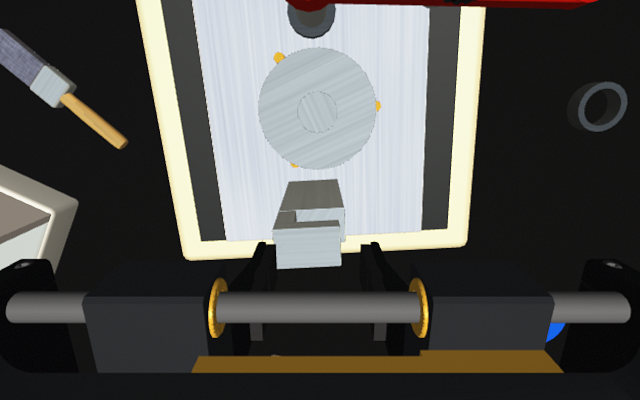

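View pics/s8z.png

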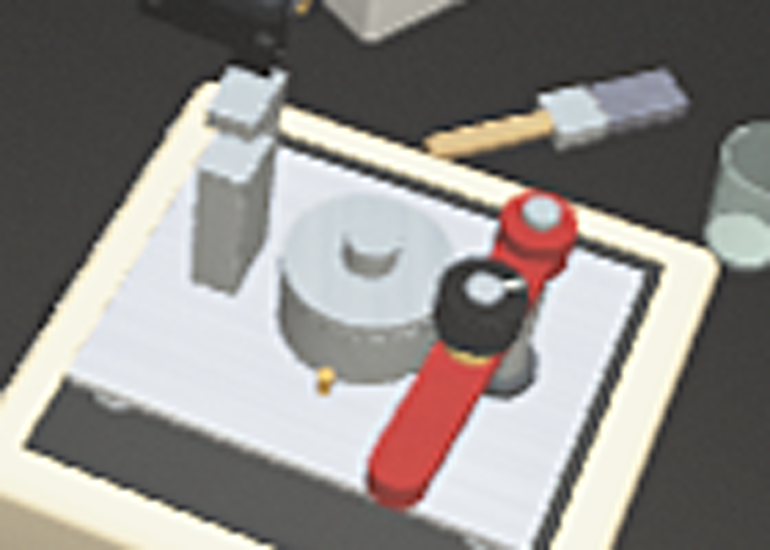

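Run:
```python
from cell import monitor
import numpy as np
o=monitor.get_obs(); print(np.round(o["joint_positions"],2),np.round(o["tool_pos"],4),np.round(o["tool_rot"],3))
```

```text
[ 0.43  0.04 -0.74  1.56  0.03  1.55 -1.69] [0.4813 0.0976 0.3422] [3.141 0.    0.189]
```

```bash
cat > plan.py <<'E'
import numpy as np
def plan(W):
    # W: rows of x,y,z,yaw (m,rad), tool pointing down. prints rows in mm
    for a,b in zip(W[:-1],W[1:]):
        d=(np.array(b)-a); y=a[3]; dx,dy,dz=d[:3]*1000
        print("x %.1f y %.1f z %.1f az %.3f"%(dx*np.cos(y)+dy*np.sin(y),dx*np.sin(y)-dy*np.cos(y),-dz,-d[3]))
E
python3 - <<'E'
from plan import *
n=14; A=np.array([.4813,.0976,.342,.189]);B=np.array([.6546,.0002,.342,1.73])
plan([A+(B-A)*i/n for i in range(n+1)])
E
```

```text
x 10.9 y 9.2 z -0.0 az -0.110
x 9.8 y 10.3 z -0.0 az -0.110
x 8.6 y 11.3 z -0.0 az -0.110
x 7.3 y 12.2 z -0.0 az -0.110
x 5.9 y 12.9 z -0.0 az -0.110
x 4.5 y 13.5 z -0.0 az -0.110
x 3.0 y 13.9 z -0.0 az -0.110
x 1.4 y 14.1 z -0.0 az -0.110
x -0.2 y 14.2 z -0.0 az -0.110
x -1.7 y 14.1 z -0.0 az -0.110
x -3.3 y 13.8 z -0.0 az -0.110
x -4.7 y 13.4 z -0.0 az -0.110
x -6.2 y 12.8 z -0.0 az -0.110
x -7.6 y 12.0 z -0.0 az -0.110
```

Emit:
jog_arm:
  deltas:
    - {"x": 10.9, "y": 9.2, "z": -5, "ax": 0, "ay": 0, "az": -0.11, "jaw": 0}
    - {"x": 9.8, "y": 10.3, "z": -10, "ax": 0, "ay": 0, "az": -0.11, "jaw": -0.5}
    - {"x": 8.6, "y": 11.3, "z": 0, "ax": 0, "ay": 0, "az": -0.11, "jaw": -0.5}
    - {"x": 7.3, "y": 12.2, "z": 0, "ax": 0, "ay": 0, "az": -0.11, "jaw": -0.5}
    - {"x": 5.9, "y": 12.9, "z": 0, "ax": 0, "ay": 0, "az": -0.11, "jaw": -0.5}
    - {"x": 4.5, "y": 13.5, "z": 0, "ax": 0, "ay": 0, "az": -0.11, "jaw": -0.5}
    - {"x": 3, "y": 13.9, "z": 0, "ax": 0, "ay": 0, "az": -0.11, "jaw": -0.5}
    - {"x": 1.4, "y": 14.1, "z": 0, "ax": 0, "ay": 0, "az": -0.11, "jaw": -0.5}

```text
time_s: 10.23
tool_pos: [0.5814, 0.0419, 0.3561]
tool_rot: [-3.139, 0.0, 1.075]
contact_force: [-0.1, -0.2, -0.1]
finger_gap: 0.747
```

Emit:
jog_arm:
  deltas:
    - {"x": -0.2, "y": 14.2, "z": 0, "ax": 0, "ay": 0, "az": -0.11, "jaw": -0.5}
    - {"x": -1.7, "y": 14.1, "z": 0, "ax": 0, "ay": 0, "az": -0.11, "jaw": -0.5}
    - {"x": -3.3, "y": 13.8, "z": 0, "ax": 0, "ay": 0, "az": -0.11, "jaw": -0.5}
    - {"x": -4.7, "y": 13.4, "z": 0, "ax": 0, "ay": 0, "az": -0.11, "jaw": -0.5}
    - {"x": -6.2, "y": 12.8, "z": 0, "ax": 0, "ay": 0, "az": -0.11, "jaw": -0.5}
    - {"x": -7.6, "y": 12, "z": 0, "ax": 0, "ay": 0, "az": -0.11, "jaw": -0.5}
    - {"x": 0, "y": 0, "z": 0, "ax": 0, "ay": 0, "az": 0, "jaw": -0.5}
    - {"x": 0, "y": 0, "z": 0, "ax": 0, "ay": 0, "az": 0, "jaw": -0.5}

```text
time_s: 10.9
tool_pos: [0.655, 0.0004, 0.3555]
tool_rot: [-3.139, -0.002, 1.727]
contact_force: [-0.3, 0.7, 0.8]
finger_gap: 0.747
```

```bash
python3 snap.py w9
```

```text
w9 10.9 [6.550e-01 4.000e-04 3.555e-01] [-3.139e+00 -2.000e-03  1.727e+00] [-0.3  0.7  0.8] -0.0 0.747
```

View pics/w9.png

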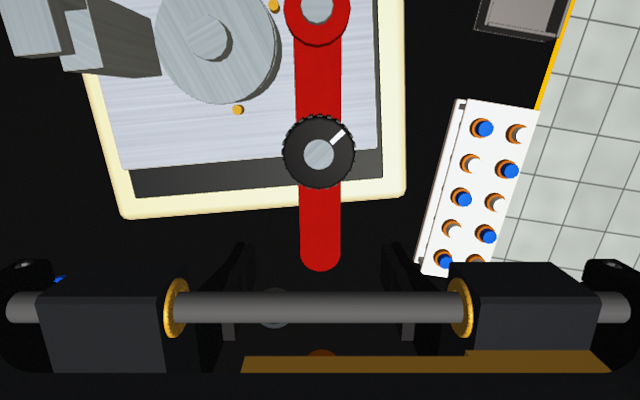

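Run:
```python
from h import *
c=load("w9");pv=np.array([.6331,.1315])
for uv,z in (((320,270),.27),((319,155),.312),((317,6),.289),((296,220),.27),((341,220),.27)):
    p=onz(c,uv,z,c["obs"]); print(uv,p.round(4),np.linalg.norm(p[:2]-pv).round(4),np.arctan2(*(p[:2]-pv)[::-1]).round(3))
```

```text
(320, 270) [ 0.6647 -0.0493  0.27  ] 0.1835 -1.398
(319, 155) [0.6484 0.0486 0.312 ] 0.0843 -1.388
(317, 6) [0.6341 0.1317 0.289 ] 0.001 0.208
(296, 220) [ 0.6399 -0.0101  0.27  ] 0.1418 -1.523
(341, 220) [ 0.6739 -0.0048  0.27  ] 0.1422 -1.28
```

Emit:
jog_arm:
  deltas:
    - {"x": 0, "y": 0, "z": 25, "ax": 0, "ay": 0, "az": 0, "jaw": -0.5}
    - {"x": 0, "y": 0, "z": 30, "ax": 0, "ay": 0, "az": 0, "jaw": -0.5}
    - {"x": 0, "y": 0, "z": 25, "ax": 0, "ay": 0, "az": 0, "jaw": -0.5}
    - {"x": 0, "y": 0, "z": 12, "ax": 0, "ay": 0, "az": 0, "jaw": -0.4}
    - {"x": 0, "y": 0, "z": 4, "ax": 0, "ay": 0, "az": 0, "jaw": -0.2}
    - {"x": 0, "y": 0, "z": 0, "ax": 0, "ay": 0, "az": 0, "jaw": 0.08}
    - {"x": 0, "y": 0, "z": 0, "ax": 0, "ay": 0, "az": 0, "jaw": 0.08}
    - {"x": 0, "y": 0, "z": 0, "ax": 0, "ay": 0, "az": 0, "jaw": 0.08}

```text
time_s: 11.62
tool_pos: [0.6551, 0.0009, 0.2635]
tool_rot: [3.139, 0.0, 1.729]
contact_force: [0.3, 0.4, 0.6]
finger_gap: 0.503
```

```bash
python3 snap.py w10;  python3 - <<'E'
from plan import *
pv=np.array([.6331,.1315]); r=.133; n=16
W=[]
for f in np.linspace(1.73,.2425,n+1):
    W.append([pv[0]-r*np.cos(f),pv[1]-r*np.sin(f),.259,f])
plan([np.array(w) for w in W]); print(W[0],W[-1])
E
```

```text
w10 11.6167 [0.6551 0.0009 0.2635] [3.139 0.    1.729] [0.3 0.4 0.6] -0.04 0.503
x 0.6 y -12.3 z -0.0 az 0.093
x 0.6 y -12.3 z -0.0 az 0.093
x 0.6 y -12.3 z -0.0 az 0.093
x 0.6 y -12.3 z -0.0 az 0.093
x 0.6 y -12.3 z -0.0 az 0.093
x 0.6 y -12.3 z -0.0 az 0.093
x 0.6 y -12.3 z -0.0 az 0.093
x 0.6 y -12.3 z -0.0 az 0.093
x 0.6 y -12.3 z -0.0 az 0.093
x 0.6 y -12.3 z -0.0 az 0.093
x 0.6 y -12.3 z -0.0 az 0.093
x 0.6 y -12.3 z -0.0 az 0.093
x 0.6 y -12.3 z -0.0 az 0.093
x 0.6 y -12.3 z -0.0 az 0.093
x 0.6 y -12.3 z -0.0 az 0.093
x 0.6 y -12.3 z -0.0 az 0.093
[np.float64(0.6541847560856783), np.float64(0.00018193931980470257), 0.259, np.float64(1.73)] [np.float64(0.5039914890977734), np.float64(0.0995626799400823), 0.259, np.float64(0.2425)]
```

View pics/w10.png

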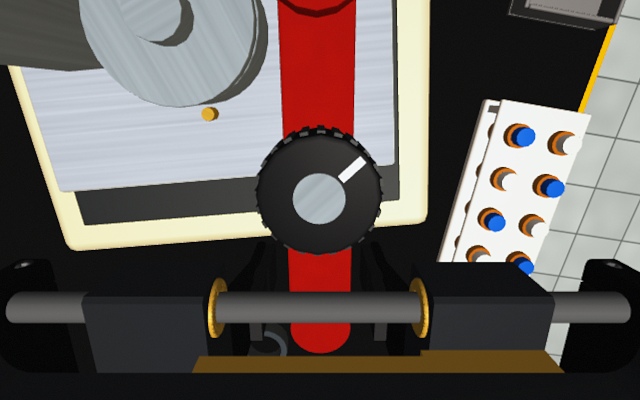

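Emit:
jog_arm:
  deltas:
    - {"x": 0, "y": 0, "z": 4, "ax": 0, "ay": 0, "az": 0, "jaw": 0.08}
    - {"x": 0.3, "y": -6, "z": 0, "ax": 0, "ay": 0, "az": 0.046, "jaw": 0.08}
    - {"x": 0.6, "y": -12.3, "z": 0, "ax": 0, "ay": 0, "az": 0.093, "jaw": 0.08}
    - {"x": 0.6, "y": -12.3, "z": 0, "ax": 0, "ay": 0, "az": 0.093, "jaw": 0.08}
    - {"x": 0.6, "y": -12.3, "z": 0, "ax": 0, "ay": 0, "az": 0.093, "jaw": 0.08}

```text
time_s: 12.08
tool_pos: [0.6118, 0.0007, 0.2576]
tool_rot: [3.14, -0.001, 1.4]
contact_force: [3.5, 0.9, -2.7]
finger_gap: 0.465
```

```bash
python3 snap.py w11
```

```text
w11 12.0833 [0.6118 0.0007 0.2576] [ 3.14e+00 -1.00e-03  1.40e+00] [ 3.5  0.9 -2.7] 0.05 0.465
```

View pics/w11.png

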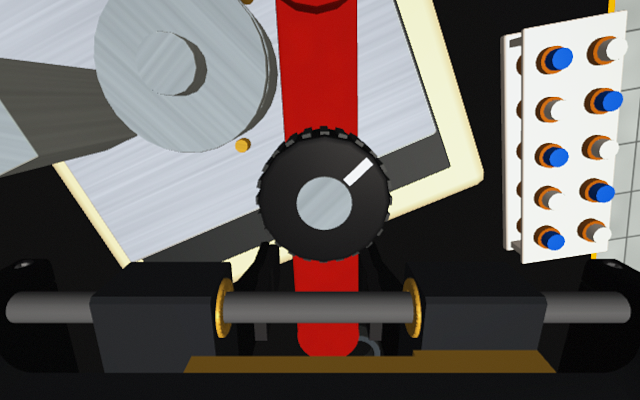

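Emit:
jog_arm:
  deltas:
    - {"x": 0.6, "y": -12.3, "z": 0, "ax": 0, "ay": 0, "az": 0.093, "jaw": 0.08}
    - {"x": 0.6, "y": -12.3, "z": 0, "ax": 0, "ay": 0, "az": 0.093, "jaw": 0.08}
    - {"x": 0.6, "y": -12.3, "z": 0, "ax": 0, "ay": 0, "az": 0.093, "jaw": 0.08}
    - {"x": 0.6, "y": -12.3, "z": 0, "ax": 0, "ay": 0, "az": 0.093, "jaw": 0.08}
    - {"x": 0.6, "y": -12.3, "z": 0, "ax": 0, "ay": 0, "az": 0.093, "jaw": 0.08}
    - {"x": 0.6, "y": -12.3, "z": 0, "ax": 0, "ay": 0, "az": 0.093, "jaw": 0.08}
    - {"x": 0.6, "y": -12.3, "z": 0, "ax": 0, "ay": 0, "az": 0.093, "jaw": 0.08}
    - {"x": 0.6, "y": -12.3, "z": 0, "ax": 0, "ay": 0, "az": 0.093, "jaw": 0.08}

```text
time_s: 12.8
tool_pos: [0.5292, 0.0493, 0.258]
tool_rot: [3.139, 0.0, 0.657]
contact_force: [2.0, -4.1, 0.0]
finger_gap: 0.455
```

```bash
python3 snap.py w12
```

```text
w12 12.8 [0.5292 0.0493 0.258 ] [3.139 0.    0.657] [ 2.  -4.1  0. ] -0.02 0.455
```

View pics/w12.png

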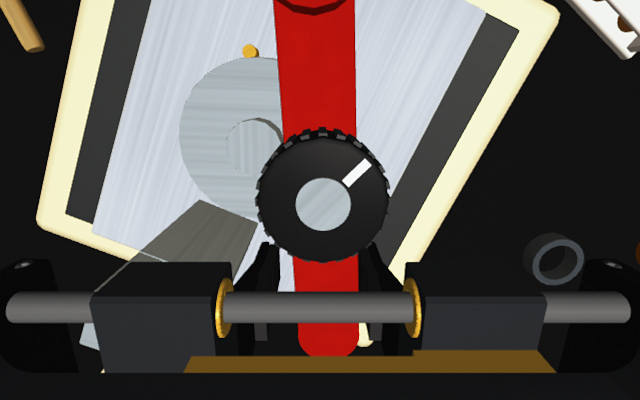

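Emit:
jog_arm:
  deltas:
    - {"x": 0.6, "y": -12.3, "z": 0, "ax": 0, "ay": 0, "az": 0.093, "jaw": 0.08}
    - {"x": 0.5, "y": -10.6, "z": 0, "ax": 0, "ay": 0, "az": 0.08, "jaw": 0.08}
    - {"x": 0.4, "y": -8, "z": 0, "ax": 0, "ay": 0, "az": 0.06, "jaw": 0.08}
    - {"x": 0.3, "y": -6.7, "z": 0, "ax": 0, "ay": 0, "az": 0.05, "jaw": 0.08}
    - {"x": 0.2, "y": -5.3, "z": 0, "ax": 0, "ay": 0, "az": 0.04, "jaw": 0.08}
    - {"x": 0.1, "y": -4, "z": 0, "ax": 0, "ay": 0, "az": 0.03, "jaw": 0.08}
    - {"x": 0, "y": 0, "z": 0, "ax": 0, "ay": 0, "az": 0, "jaw": 0.08}
    - {"x": 0, "y": 0, "z": 0, "ax": 0, "ay": 0, "az": 0, "jaw": 0.08}

```text
time_s: 13.52
tool_pos: [0.5082, 0.0921, 0.2579]
tool_rot: [-3.141, -0.0, 0.312]
contact_force: [-0.4, -0.5, 0.1]
finger_gap: 0.462
```

```bash
python3 snap.py w13; python3 snap.py s13 scene;  python3 - <<'E'
from h import *
c=load("s13"); im=c["color"][:,:,::-1][130:230,300:440]
cv2.imwrite("pics/s13z.png",cv2.resize(im,None,fx=5.5,fy=5.5,interpolation=2))
E
```

```text
w13 13.5167 [0.5082 0.0921 0.2579] [-3.141 -0.     0.312] [-0.4 -0.5  0.1] -0.01 0.462
s13 13.5667 [0.5082 0.0921 0.2578] [-3.141 -0.     0.311] [-0.2  0.3  0.2] 0.04 0.461
```

View pics/w13.png

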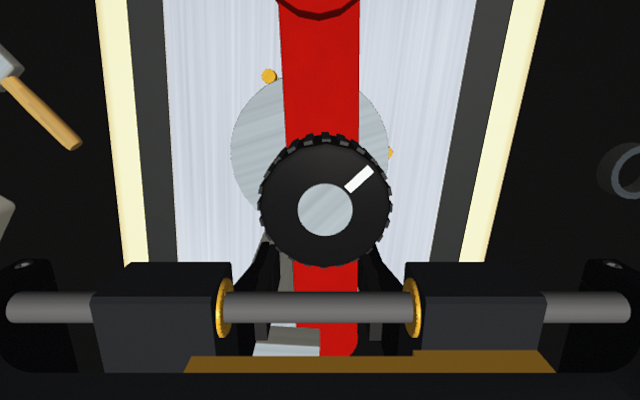

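View pics/s13z.png

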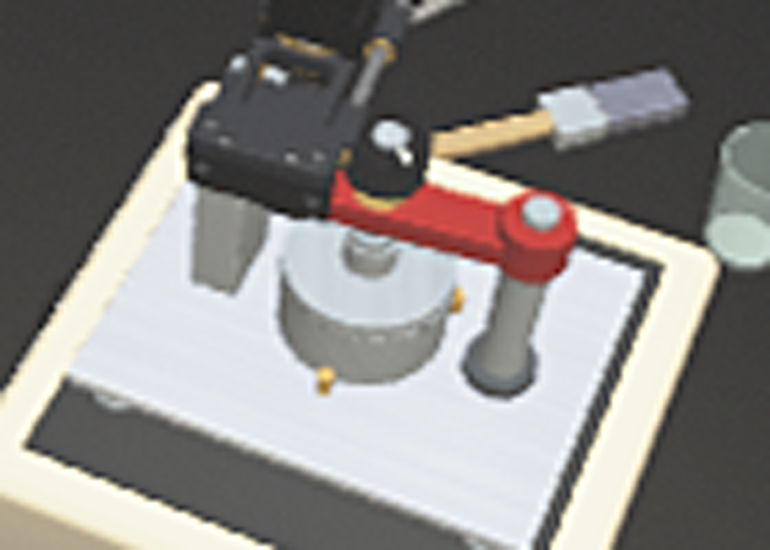

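Emit:
jog_arm:
  deltas:
    - {"x": 0, "y": -2.7, "z": 0, "ax": 0, "ay": 0, "az": 0.02, "jaw": 0.08}
    - {"x": 0, "y": -2.7, "z": 0, "ax": 0, "ay": 0, "az": 0.02, "jaw": 0.08}
    - {"x": 0, "y": -2.7, "z": 0, "ax": 0, "ay": 0, "az": 0.02, "jaw": 0.08}
    - {"x": 0, "y": -1.5, "z": 0, "ax": 0, "ay": 0, "az": 0.01, "jaw": 0.08}
    - {"x": 0, "y": 0, "z": 0, "ax": 0, "ay": 0, "az": 0, "jaw": 0.08}

```text
time_s: 14.03
tool_pos: [0.5052, 0.1015, 0.2577]
tool_rot: [3.142, -0.0, 0.238]
contact_force: [0.4, -0.5, 0.2]
finger_gap: 0.461
```

Emit:
jog_arm:
  deltas:
    - {"x": 0, "y": -1.5, "z": 0, "ax": 0, "ay": 0, "az": 0, "jaw": 0.08}
    - {"x": 0, "y": 0, "z": 0, "ax": 0, "ay": 0, "az": 0, "jaw": 0.08}

```text
time_s: 14.2
tool_pos: [0.5047, 0.1027, 0.2577]
tool_rot: [3.141, 0.0, 0.238]
contact_force: [1.2, -1.8, 1.2]
finger_gap: 0.46
```

Emit:
jog_arm:
  deltas:
    - {"x": 0, "y": -1, "z": 0, "ax": 0, "ay": 0, "az": 0, "jaw": 0.08}
    - {"x": 0, "y": -0.5, "z": 0, "ax": 0, "ay": 0, "az": 0, "jaw": 0.08}
    - {"x": 0, "y": 0, "z": 0, "ax": 0, "ay": 0, "az": 0, "jaw": 0.08}

```text
time_s: 14.45
tool_pos: [0.5043, 0.104, 0.2576]
tool_rot: [3.141, 0.0, 0.238]
contact_force: [-1.2, -3.2, 1.4]
finger_gap: 0.459
```

Emit:
jog_arm:
  deltas:
    - {"x": 0, "y": -1, "z": 0, "ax": 0, "ay": 0, "az": 0, "jaw": 0.08}
    - {"x": 0, "y": -0.5, "z": 0, "ax": 0, "ay": 0, "az": 0, "jaw": 0.08}
    - {"x": 0, "y": 0, "z": 0, "ax": 0, "ay": 0, "az": 0, "jaw": 0.08}

```text
time_s: 14.7
tool_pos: [0.5041, 0.1048, 0.2576]
tool_rot: [3.14, 0.001, 0.237]
contact_force: [-0.9, -5.4, 1.8]
finger_gap: 0.46
```

Emit:
jog_arm:
  deltas:
    - {"x": 0, "y": -1.5, "z": 0, "ax": 0, "ay": 0, "az": 0, "jaw": 0.08}
    - {"x": 0, "y": 0, "z": 0, "ax": 0, "ay": 0, "az": 0, "jaw": 0.08}
    - {"x": 0, "y": 0, "z": 0, "ax": 0, "ay": 0, "az": 0, "jaw": 0.08}

```text
time_s: 14.95
tool_pos: [0.5041, 0.1049, 0.2576]
tool_rot: [3.139, 0.0, 0.236]
contact_force: [1.2, -9.4, 1.9]
finger_gap: 0.462
```

Emit:
jog_arm:
  deltas:
    - {"x": 0, "y": -1.5, "z": 0, "ax": 0, "ay": 0, "az": 0, "jaw": 0.08}
    - {"x": 0, "y": 0, "z": 0, "ax": 0, "ay": 0, "az": 0, "jaw": 0.08}
    - {"x": 0, "y": 0, "z": 0, "ax": 0, "ay": 0, "az": 0, "jaw": 0.08}

```text
time_s: 15.2
tool_pos: [0.5041, 0.1049, 0.2575]
tool_rot: [3.137, 0.0, 0.234]
contact_force: [1.1, -13.2, 1.8]
finger_gap: 0.463
```

Emit:
jog_arm:
  deltas:
    - {"x": 0, "y": 4, "z": 0, "ax": 0, "ay": 0, "az": 0, "jaw": 0}
    - {"x": 0, "y": 3.5, "z": 0, "ax": 0, "ay": 0, "az": 0, "jaw": -0.4}
    - {"x": 0, "y": 0, "z": 0, "ax": 0, "ay": 0, "az": 0, "jaw": -0.4}
    - {"x": 0, "y": 0, "z": -10, "ax": 0, "ay": 0, "az": 0, "jaw": -0.4}
    - {"x": 0, "y": 0, "z": -30, "ax": 0, "ay": 0, "az": 0, "jaw": -0.4}
    - {"x": 0, "y": 0, "z": -35, "ax": 0, "ay": 0, "az": 0, "jaw": -0.4}
    - {"x": 0, "y": 0, "z": -30, "ax": 0, "ay": 0, "az": 0, "jaw": -0.4}
    - {"x": -20, "y": 0, "z": -10, "ax": 0, "ay": 0, "az": 0, "jaw": -0.4}

```text
time_s: 15.87
tool_pos: [0.4877, 0.0978, 0.3769]
tool_rot: [-3.14, -0.005, 0.239]
contact_force: [0.9, -0.0, -0.7]
finger_gap: 0.698
```

Emit:
jog_arm:
  deltas:
    - {"x": -20, "y": 0, "z": 0, "ax": 0, "ay": 0, "az": 0, "jaw": -0.4}
    - {"x": 0, "y": 0, "z": 0, "ax": 0, "ay": 0, "az": 0, "jaw": -0.4}
    - {"x": 0, "y": 0, "z": 0, "ax": 0, "ay": 0, "az": 0, "jaw": -0.4}

```text
time_s: 16.12
tool_pos: [0.466, 0.0922, 0.3737]
tool_rot: [3.14, -0.002, 0.238]
contact_force: [0.5, -0.3, -0.0]
finger_gap: 0.702
```

```bash
python3 snap.py w14; python3 snap.py s14 scene;  python3 - <<'E'
from h import *
c=load("s14"); im=c["color"][:,:,::-1][130:230,300:440]
cv2.imwrite("pics/s14z.png",cv2.resize(im,None,fx=5.5,fy=5.5,interpolation=2))
E
```

```text
w14 16.1167 [0.466  0.0922 0.3737] [ 3.14e+00 -2.00e-03  2.38e-01] [ 0.5 -0.3 -0. ] -0.04 0.702
s14 16.1667 [0.4664 0.092  0.3732] [ 3.141e+00 -1.000e-03  2.380e-01] [ 0.3 -0.8  0.3] 0.02 0.7
```

View pics/w14.png

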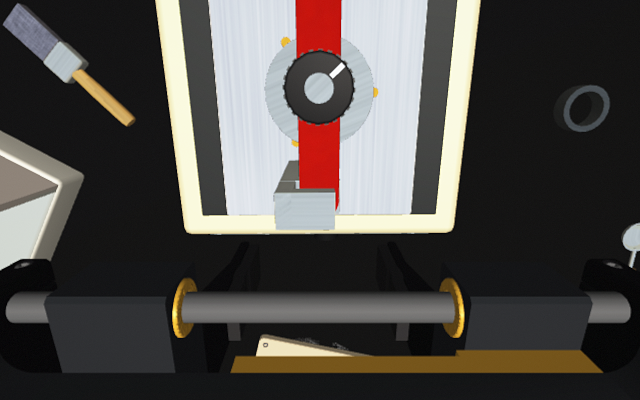

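View pics/s14z.png

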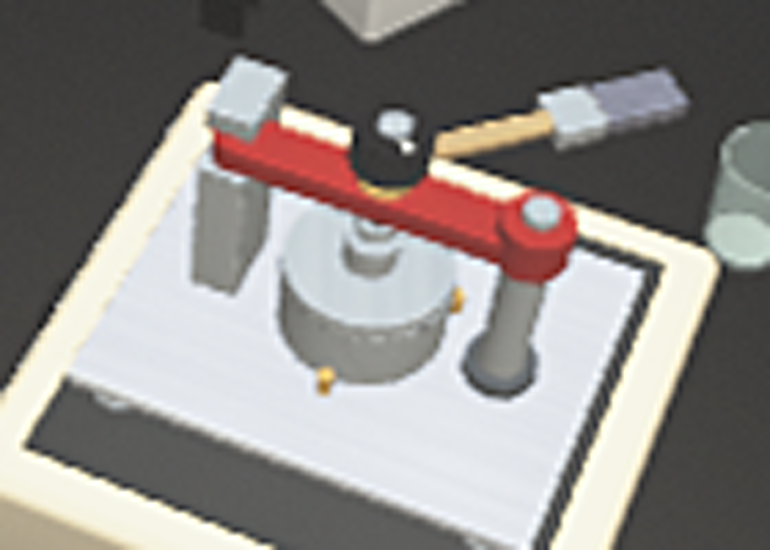

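```bash
cat > knob.py <<'E'
from circ import *
def knob(c,box,z,thr=130):
    x0,y0,x1,y1=box; sub=c["color"].astype(int)[y0:y1,x0:x1]
    d=((sub.max(2)<90)).astype(np.uint8)
    cs=max(cv2.findContours(cv2.morphologyEx(d,2,np.ones((3,3))),0,1)[0],key=cv2.contourArea); h=cv2.convexHull(cs)[:,0]+[x0,y0]
    k=fitc(c,h,z)
    filled=np.zeros(d.shape,np.uint8); cv2.drawContours(filled,[cv2.convexHull(cs)],-1,1,-1)
    w=((sub.min(2)>215)&(filled>0)).astype(np.uint8); ys,xs=np.nonzero(w)
    p=np.array([onz(c,(x+x0,y+y0),z,c["obs"])[:2] for x,y in zip(xs,ys)])-k[0]
    v=p.mean(0) if len(p) else np.zeros(2)
    return k,np.arctan2(v[1],v[0]),np.linalg.norm(v),len(p)
E
python3 - <<'E'
from knob import *
c=load("w14"); print(knob(c,(275,42,362,132),.312)); print(onz(c,(318.5,88),.312,c["obs"]))
a=c["color"].astype(int); print(a[70,338],a[88,318])
E
```

```text
((array([0.55082831, 0.11238339]), np.float64(0.021616813590552987), np.float64(0.000166974616784657)), np.float64(-0.5816373985676933), np.float64(0.015205209846376256), 84)
[0.55098116 0.112389   0.312     ]
[251 252 253] [187 197 203]
```

Emit:
jog_arm:
  deltas:
    - {"x": 27, "y": 0.5, "z": 0, "ax": 0, "ay": 0, "az": 0, "jaw": -0.4}
    - {"x": 35, "y": 0.4, "z": 0, "ax": 0, "ay": 0, "az": 0, "jaw": -0.4}
    - {"x": 25, "y": 0, "z": 0, "ax": 0, "ay": 0, "az": 0, "jaw": -0.4}
    - {"x": 0, "y": 0, "z": 0, "ax": 0, "ay": 0, "az": -0.12, "jaw": -0.4}
    - {"x": 0, "y": 0, "z": 0, "ax": 0, "ay": 0, "az": -0.12, "jaw": -0.4}
    - {"x": 0, "y": 0, "z": 0, "ax": 0, "ay": 0, "az": -0.12, "jaw": -0.4}
    - {"x": 0, "y": 0, "z": 0, "ax": 0, "ay": 0, "az": -0.12, "jaw": -0.4}
    - {"x": 0, "y": 0, "z": 0, "ax": 0, "ay": 0, "az": -0.12, "jaw": -0.4}

```text
time_s: 16.88
tool_pos: [0.5515, 0.1118, 0.3718]
tool_rot: [-3.14, 0.0, 0.844]
contact_force: [-0.3, 0.1, -0.0]
finger_gap: 0.695
```

Emit:
jog_arm:
  deltas:
    - {"x": 0, "y": 0, "z": 0, "ax": 0, "ay": 0, "az": -0.12, "jaw": -0.4}
    - {"x": 0, "y": 0, "z": 0, "ax": 0, "ay": 0, "az": -0.12, "jaw": -0.4}
    - {"x": 0, "y": 0, "z": 0, "ax": 0, "ay": 0, "az": -0.12, "jaw": -0.4}
    - {"x": 0, "y": 0, "z": 0, "ax": 0, "ay": 0, "az": -0.12, "jaw": -0.4}
    - {"x": 0, "y": 0, "z": 0, "ax": 0, "ay": 0, "az": -0.12, "jaw": -0.4}
    - {"x": 0, "y": 0, "z": 0, "ax": 0, "ay": 0, "az": -0.12, "jaw": -0.4}
    - {"x": 0, "y": 0, "z": 0, "ax": 0, "ay": 0, "az": -0.12, "jaw": -0.4}
    - {"x": 0, "y": 0, "z": 0, "ax": 0, "ay": 0, "az": -0.12, "jaw": -0.4}

```text
time_s: 17.55
tool_pos: [0.5515, 0.1116, 0.372]
tool_rot: [-3.141, -0.001, 1.804]
contact_force: [-0.2, 0.1, 0.1]
finger_gap: 0.699
```

Emit:
jog_arm:
  deltas:
    - {"x": 0, "y": 0, "z": 0, "ax": 0, "ay": 0, "az": -0.12, "jaw": -0.4}
    - {"x": 0, "y": 0, "z": 0, "ax": 0, "ay": 0, "az": -0.12, "jaw": -0.4}
    - {"x": 0, "y": 0, "z": 0, "ax": 0, "ay": 0, "az": -0.12, "jaw": -0.4}
    - {"x": 0, "y": 0, "z": 0, "ax": 0, "ay": 0, "az": -0.12, "jaw": -0.4}
    - {"x": 0, "y": 0, "z": 0, "ax": 0, "ay": 0, "az": -0.12, "jaw": -0.4}
    - {"x": 0, "y": 0, "z": 0, "ax": 0, "ay": 0, "az": -0.12, "jaw": -0.4}
    - {"x": 0, "y": 0, "z": 0, "ax": 0, "ay": 0, "az": -0.12, "jaw": -0.4}
    - {"x": 0, "y": 0, "z": 0, "ax": 0, "ay": 0, "az": -0.12, "jaw": -0.4}

```text
time_s: 18.22
tool_pos: [0.5515, 0.1115, 0.3721]
tool_rot: [3.141, -0.001, 2.764]
contact_force: [-0.2, -0.2, 0.3]
finger_gap: 0.697
```

```bash
python3 snap.py w15
python3 - <<'E'
from cell import monitor
import numpy as np
o=monitor.get_obs(); print(np.round(o["joint_positions"],2))
E
```

```text
w15 18.2167 [0.5515 0.1115 0.3721] [ 3.141e+00 -1.000e-03  2.764e+00] [-0.2 -0.2  0.3] 0.05 0.697
[ 0.6   0.34 -1.15  1.32  0.31  1.67  0.7 ]
```

View pics/w15.png

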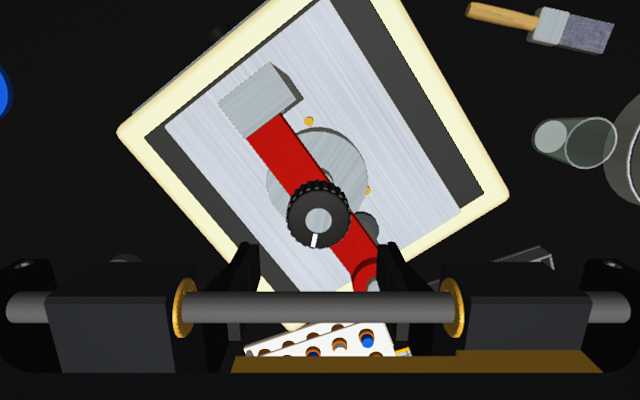

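Run:
```python
from knob import *
c=load("w15"); print(onz(c,(318.5,220.5),.312,c["obs"])); print(knob(c,(283,178,354,252),.312))
```

```text
[0.55137905 0.11247315 0.312     ]
((array([0.54749722, 0.11380315]), np.float64(0.023407355089584574), np.float64(0.000943435066039709)), np.float64(-0.5681404839063392), np.float64(0.01879743241340997), 53)
```

Emit:
jog_arm:
  deltas:
    - {"x": 0, "y": 0, "z": 0, "ax": 0, "ay": 0, "az": -0.12, "jaw": -0.4}
    - {"x": 0, "y": 0, "z": 0, "ax": 0, "ay": 0, "az": -0.12, "jaw": -0.4}
    - {"x": 0, "y": 0, "z": 0, "ax": 0, "ay": 0, "az": -0.12, "jaw": -0.4}
    - {"x": 0, "y": 0, "z": 0, "ax": 0, "ay": 0, "az": -0.12, "jaw": -0.4}
    - {"x": 0, "y": 0, "z": 0, "ax": 0, "ay": 0, "az": -0.12, "jaw": -0.4}
    - {"x": 0, "y": 0, "z": 0, "ax": 0, "ay": 0, "az": -0.12, "jaw": -0.4}
    - {"x": 0, "y": 0, "z": 0, "ax": 0, "ay": 0, "az": -0.12, "jaw": -0.4}
    - {"x": 0, "y": 0, "z": 0, "ax": 0, "ay": 0, "az": -0.12, "jaw": -0.4}

```text
time_s: 18.93
tool_pos: [0.5514, 0.1114, 0.3723]
tool_rot: [3.14, 0.0, -2.563]
contact_force: [0.1, -0.5, -0.9]
finger_gap: 0.701
```

Emit:
jog_arm:
  deltas:
    - {"x": 0, "y": 0, "z": 0, "ax": 0, "ay": 0, "az": -0.12, "jaw": -0.4}
    - {"x": 0, "y": 0, "z": 0, "ax": 0, "ay": 0, "az": -0.12, "jaw": -0.4}
    - {"x": 0, "y": 0, "z": 0, "ax": 0, "ay": 0, "az": -0.12, "jaw": -0.4}
    - {"x": 0, "y": 0, "z": 0, "ax": 0, "ay": 0, "az": -0.12, "jaw": -0.4}
    - {"x": 0, "y": 0, "z": 0, "ax": 0, "ay": 0, "az": 0, "jaw": -0.4}
    - {"x": 0, "y": 0, "z": 0, "ax": 0, "ay": 0, "az": 0, "jaw": -0.4}

```text
time_s: 19.43
tool_pos: [0.5513, 0.1114, 0.3723]
tool_rot: [3.14, 0.001, -2.091]
contact_force: [-0.5, -0.7, -0.1]
finger_gap: 0.703
```

```bash
python3 snap.py w16
python3 - <<'E'
from cell import monitor
import numpy as np
o=monitor.get_obs(); print(np.round(o["joint_positions"],2))
E
```

```text
w16 19.4333 [0.5513 0.1114 0.3723] [ 3.140e+00  1.000e-03 -2.091e+00] [-0.5 -0.7 -0.1] -0.05 0.703
[ 0.7   0.47 -1.4   1.31  0.46  1.73  2.02]
```

View pics/w16.png

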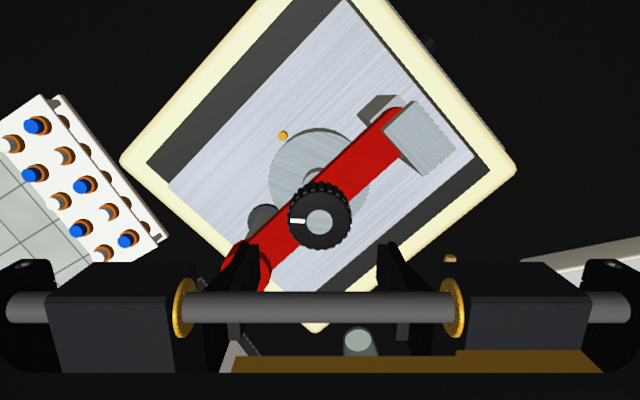

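Emit:
jog_arm:
  deltas:
    - {"x": -0.7, "y": 0.6, "z": 25, "ax": 0, "ay": 0, "az": 0, "jaw": -0.4}
    - {"x": 0, "y": 0, "z": 30, "ax": 0, "ay": 0, "az": 0, "jaw": -0.4}
    - {"x": 0, "y": 0, "z": 20, "ax": 0, "ay": 0, "az": 0, "jaw": -0.4}
    - {"x": 0, "y": 0, "z": 9, "ax": 0, "ay": 0, "az": 0, "jaw": -0.4}
    - {"x": 0, "y": 0, "z": 2, "ax": 0, "ay": 0, "az": 0, "jaw": -0.4}
    - {"x": 0, "y": 0, "z": 0, "ax": 0, "ay": 0, "az": 0, "jaw": -0.4}
    - {"x": 0, "y": 0, "z": 0, "ax": 0, "ay": 0, "az": 0, "jaw": -0.4}

```text
time_s: 20.07
tool_pos: [0.5513, 0.1126, 0.2879]
tool_rot: [-3.141, 0.001, -2.087]
contact_force: [0.0, -0.2, 0.8]
finger_gap: 0.697
```

Emit:
jog_arm:
  deltas:
    - {"x": 0, "y": 0, "z": 1.5, "ax": 0, "ay": 0, "az": 0, "jaw": -0.2}
    - {"x": 0, "y": 0, "z": 0, "ax": 0, "ay": 0, "az": 0, "jaw": 0}
    - {"x": 0, "y": 0, "z": 0, "ax": 0, "ay": 0, "az": 0, "jaw": 1}
    - {"x": 0, "y": 0, "z": 0, "ax": 0, "ay": 0, "az": 0, "jaw": 1}
    - {"x": 0, "y": 0, "z": 0, "ax": 0, "ay": 0, "az": 0, "jaw": 1}
  grip_force: 50

```text
time_s: 20.48
tool_pos: [0.5509, 0.1125, 0.2856]
tool_rot: [-3.141, 0.0, -2.085]
contact_force: [-0.2, -0.0, 2.8]
finger_gap: 0.497
```

```bash
python3 snap.py w17
```

```text
w17 20.4833 [0.5509 0.1125 0.2856] [-3.141  0.    -2.085] [-0.2 -0.   2.8] -0.01 0.497
```

View pics/w17.png

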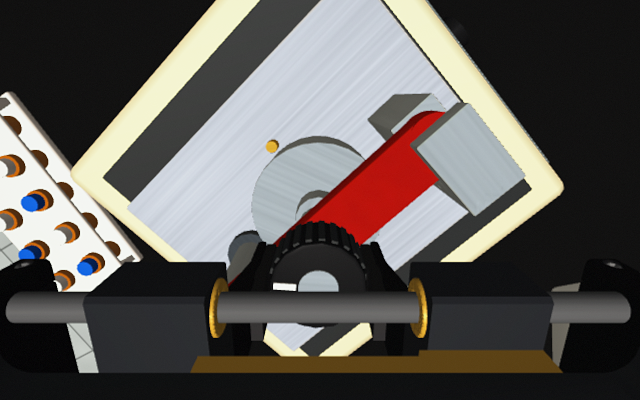

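Emit:
jog_arm:
  deltas:
    - {"x": 0, "y": 0, "z": 0.1, "ax": 0, "ay": 0, "az": 0.05, "jaw": 1}
    - {"x": 0, "y": 0, "z": 0.2, "ax": 0, "ay": 0, "az": 0.1, "jaw": 1}
    - {"x": 0, "y": 0, "z": 0.2, "ax": 0, "ay": 0, "az": 0.1, "jaw": 1}
    - {"x": 0, "y": 0, "z": 0.2, "ax": 0, "ay": 0, "az": 0.1, "jaw": 1}
    - {"x": 0, "y": 0, "z": 0.2, "ax": 0, "ay": 0, "az": 0.1, "jaw": 1}
    - {"x": 0, "y": 0, "z": 0.2, "ax": 0, "ay": 0, "az": 0.1, "jaw": 1}
    - {"x": 0, "y": 0, "z": 0.2, "ax": 0, "ay": 0, "az": 0.1, "jaw": 1}

```text
time_s: 21.12
tool_pos: [0.5511, 0.1123, 0.2843]
tool_rot: [-3.141, 0.001, -2.74]
contact_force: [-0.3, -0.8, 3.3]
finger_gap: 0.493
```

```bash
python3 snap.py w18
```

```text
w18 21.1167 [0.5511 0.1123 0.2843] [-3.141e+00  1.000e-03 -2.740e+00] [-0.3 -0.8  3.3] 0.24 0.493
```

View pics/w18.png

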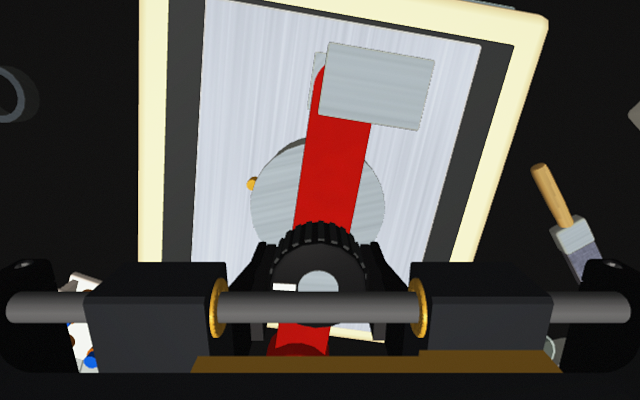

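Emit:
jog_arm:
  deltas:
    - {"x": 0, "y": 0, "z": 0.2, "ax": 0, "ay": 0, "az": 0.1, "jaw": 1}
    - {"x": 0, "y": 0, "z": 0.2, "ax": 0, "ay": 0, "az": 0.1, "jaw": 1}
    - {"x": 0, "y": 0, "z": 0.2, "ax": 0, "ay": 0, "az": 0.1, "jaw": 1}
    - {"x": 0, "y": 0, "z": 0.2, "ax": 0, "ay": 0, "az": 0.1, "jaw": 1}
    - {"x": 0, "y": 0, "z": 0.2, "ax": 0, "ay": 0, "az": 0.1, "jaw": 1}
    - {"x": 0, "y": 0, "z": 0.2, "ax": 0, "ay": 0, "az": 0.1, "jaw": 1}
    - {"x": 0, "y": 0, "z": 0.2, "ax": 0, "ay": 0, "az": 0.1, "jaw": 1}
    - {"x": 0, "y": 0, "z": 0.2, "ax": 0, "ay": 0, "az": 0.1, "jaw": 1}

```text
time_s: 21.83
tool_pos: [0.5511, 0.1121, 0.2827]
tool_rot: [-3.141, 0.001, 2.745]
contact_force: [-0.7, -2.1, 5.2]
finger_gap: 0.498
```

Emit:
jog_arm:
  deltas:
    - {"x": 0, "y": 0, "z": 0.2, "ax": 0, "ay": 0, "az": 0.1, "jaw": 1}
    - {"x": 0, "y": 0, "z": 0.2, "ax": 0, "ay": 0, "az": 0.1, "jaw": 1}
    - {"x": 0, "y": 0, "z": 0.2, "ax": 0, "ay": 0, "az": 0.1, "jaw": 1}
    - {"x": 0, "y": 0, "z": 0.2, "ax": 0, "ay": 0, "az": 0.1, "jaw": 1}
    - {"x": 0, "y": 0, "z": 0.2, "ax": 0, "ay": 0, "az": 0.1, "jaw": 1}
    - {"x": 0, "y": 0, "z": 0.2, "ax": 0, "ay": 0, "az": 0.1, "jaw": 1}
    - {"x": 0, "y": 0, "z": 0.2, "ax": 0, "ay": 0, "az": 0.1, "jaw": 1}

```text
time_s: 22.42
tool_pos: [0.551, 0.1119, 0.2814]
tool_rot: [-3.142, 0.001, 2.045]
contact_force: [-1.5, -2.1, 7.1]
finger_gap: 0.496
```

```bash
cat > st.py <<'E'
from cell import monitor
import numpy as np
o=monitor.get_obs(); print(round(o["time_s"],2),np.round(o["joint_positions"],2),np.round(o["tool_pos"],4),"yaw",round(o["tool_rot"][2],3),"F",np.round(o["contact_force"],1),"Tz",round(o["torque"][2],3),round(float(o["finger_gap"]),3))
E
python3 st.py
```

```text
22.42 [ 0.51  0.3  -0.97  1.5   0.25  1.47  0.01] [0.551  0.1119 0.2814] yaw 2.045 F [-1.5 -2.1  7.1] Tz 0.292 0.496
```

Emit:
jog_arm:
  deltas:
    - {"x": 0, "y": 0, "z": 0.1, "ax": 0, "ay": 0, "az": 0.07, "jaw": 1}
    - {"x": 0, "y": 0, "z": 0.1, "ax": 0, "ay": 0, "az": 0.07, "jaw": 1}
    - {"x": 0, "y": 0, "z": 0.1, "ax": 0, "ay": 0, "az": 0.07, "jaw": 1}
    - {"x": 0, "y": 0, "z": 0.1, "ax": 0, "ay": 0, "az": 0.07, "jaw": 1}

```text
time_s: 22.75
tool_pos: [0.5509, 0.1119, 0.2809]
tool_rot: [-3.142, 0.001, 1.767]
contact_force: [-2.2, -3.2, 5.7]
finger_gap: 0.495
```

```bash
python3 st.py
```

```text
22.75 [ 0.48  0.29 -0.93  1.5   0.23  1.47 -0.25] [0.5509 0.1119 0.2809] yaw 1.767 F [-2.2 -3.2  5.7] Tz 0.267 0.495
```

Emit:
jog_arm:
  deltas:
    - {"x": 0, "y": 0, "z": 0.1, "ax": 0, "ay": 0, "az": 0.07, "jaw": 1}
    - {"x": 0, "y": 0, "z": 0.1, "ax": 0, "ay": 0, "az": 0.07, "jaw": 1}
    - {"x": 0, "y": 0, "z": 0.1, "ax": 0, "ay": 0, "az": 0.07, "jaw": 1}
    - {"x": 0, "y": 0, "z": 0.1, "ax": 0, "ay": 0, "az": 0.07, "jaw": 1}

```text
time_s: 23.08
tool_pos: [0.5508, 0.112, 0.2803]
tool_rot: [-3.142, 0.001, 1.487]
contact_force: [-1.8, -2.0, 3.8]
finger_gap: 0.496
```

```bash
python3 st.py
```

```text
23.08 [ 0.45  0.28 -0.89  1.5   0.21  1.46 -0.52] [0.5508 0.112  0.2803] yaw 1.487 F [-1.8 -2.   3.8] Tz 0.204 0.496
```

Emit:
jog_arm:
  deltas:
    - {"x": 0, "y": 0, "z": 0.1, "ax": 0, "ay": 0, "az": 0.07, "jaw": 1}
    - {"x": 0, "y": 0, "z": 0.1, "ax": 0, "ay": 0, "az": 0.07, "jaw": 1}
    - {"x": 0, "y": 0, "z": 0.1, "ax": 0, "ay": 0, "az": 0.07, "jaw": 1}
    - {"x": 0, "y": 0, "z": 0.1, "ax": 0, "ay": 0, "az": 0.07, "jaw": 1}

```text
time_s: 23.42
tool_pos: [0.5507, 0.112, 0.2798]
tool_rot: [3.142, 0.001, 1.207]
contact_force: [-1.6, -1.8, 3.4]
finger_gap: 0.496
```

```bash
python3 st.py
```

```text
23.42 [ 0.42  0.27 -0.85  1.51  0.2   1.46 -0.79] [0.5507 0.112  0.2798] yaw 1.207 F [-1.6 -1.8  3.4] Tz 0.267 0.496
```

Emit:
jog_arm:
  deltas:
    - {"x": 0, "y": 0, "z": 0.13, "ax": 0, "ay": 0, "az": 0.07, "jaw": 1}
    - {"x": 0, "y": 0, "z": 0.13, "ax": 0, "ay": 0, "az": 0.07, "jaw": 1}
    - {"x": 0, "y": 0, "z": 0.13, "ax": 0, "ay": 0, "az": 0.07, "jaw": 1}
    - {"x": 0, "y": 0, "z": 0.13, "ax": 0, "ay": 0, "az": 0.07, "jaw": 1}

```text
time_s: 23.75
tool_pos: [0.5506, 0.112, 0.2793]
tool_rot: [3.141, 0.001, 0.927]
contact_force: [-1.4, -1.6, 4.1]
finger_gap: 0.497
```

```bash
python3 st.py
```

```text
23.75 [ 0.39  0.26 -0.81  1.51  0.19  1.46 -1.06] [0.5506 0.112  0.2793] yaw 0.927 F [-1.4 -1.6  4.1] Tz 0.303 0.497
```

Emit:
jog_arm:
  deltas:
    - {"x": 0, "y": 0, "z": 0.12, "ax": 0, "ay": 0, "az": 0.07, "jaw": 1}
    - {"x": 0, "y": 0, "z": 0.12, "ax": 0, "ay": 0, "az": 0.07, "jaw": 1}
    - {"x": 0, "y": 0, "z": 0.12, "ax": 0, "ay": 0, "az": 0.07, "jaw": 1}

```text
time_s: 24.0
tool_pos: [0.5506, 0.1121, 0.2789]
tool_rot: [3.141, 0.001, 0.717]
contact_force: [-3.0, -2.1, 3.2]
finger_gap: 0.495
```

```bash
python3 st.py
```

```text
24.0 [ 0.37  0.25 -0.78  1.51  0.18  1.45 -1.27] [0.5506 0.1121 0.2789] yaw 0.717 F [-3.  -2.1  3.2] Tz 0.214 0.495
```

Turned 3.48 rad with still only free-running torque, so I carry on.

Emit:
jog_arm:
  deltas:
    - {"x": 0, "y": 0, "z": 0.12, "ax": 0, "ay": 0, "az": 0.07, "jaw": 1}
    - {"x": 0, "y": 0, "z": 0.12, "ax": 0, "ay": 0, "az": 0.07, "jaw": 1}
    - {"x": 0, "y": 0, "z": 0.12, "ax": 0, "ay": 0, "az": 0.07, "jaw": 1}

```text
time_s: 24.25
tool_pos: [0.5506, 0.1121, 0.2785]
tool_rot: [3.141, 0.001, 0.507]
contact_force: [-3.5, -2.2, 5.2]
finger_gap: 0.492
```

```bash
python3 st.py
```

```text
24.25 [ 0.35  0.25 -0.75  1.51  0.17  1.45 -1.47] [0.5506 0.1121 0.2785] yaw 0.507 F [-3.5 -2.2  5.2] Tz 0.231 0.492
```

Emit:
jog_arm:
  deltas:
    - {"x": 0, "y": 0, "z": 0.12, "ax": 0, "ay": 0, "az": 0.07, "jaw": 1}
    - {"x": 0, "y": 0, "z": 0.12, "ax": 0, "ay": 0, "az": 0.07, "jaw": 1}
    - {"x": 0, "y": 0, "z": 0.12, "ax": 0, "ay": 0, "az": 0.07, "jaw": 1}

```text
time_s: 24.5
tool_pos: [0.5506, 0.1121, 0.2783]
tool_rot: [3.141, 0.001, 0.297]
contact_force: [-3.3, -2.7, 6.3]
finger_gap: 0.5
```

```bash
python3 snap.py w19
```

```text
w19 24.5 [0.5506 0.1121 0.2783] [3.141e+00 1.000e-03 2.970e-01] [-3.3 -2.7  6.3] 0.52 0.5
```

View pics/w19.png

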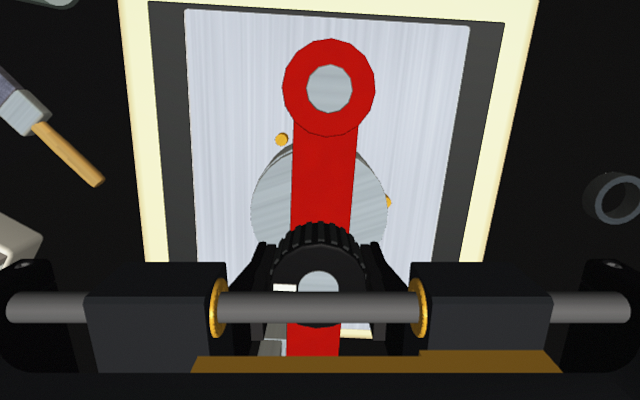

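Emit:
jog_arm:
  deltas:
    - {"x": 0, "y": 0, "z": 0.1, "ax": 0, "ay": 0, "az": 0.06, "jaw": 1}
    - {"x": 0, "y": 0, "z": 0.1, "ax": 0, "ay": 0, "az": 0.06, "jaw": 1}
  grip_force: 55

```text
time_s: 24.72
tool_pos: [0.5506, 0.1122, 0.2782]
tool_rot: [3.141, 0.001, 0.18]
contact_force: [-4.3, -1.9, 6.4]
finger_gap: 0.489
```

```bash
python3 st.py
```

```text
24.72 [ 0.32  0.24 -0.71  1.51  0.16  1.45 -1.79] [0.5506 0.1122 0.2782] yaw 0.18 F [-4.3 -1.9  6.4] Tz 0.65 0.489
```

Emit:
jog_arm:
  deltas:
    - {"x": 0, "y": 0, "z": 0.1, "ax": 0, "ay": 0, "az": 0.06, "jaw": 1}
    - {"x": 0, "y": 0, "z": 0.1, "ax": 0, "ay": 0, "az": 0.06, "jaw": 1}

```text
time_s: 24.88
tool_pos: [0.5506, 0.1122, 0.2781]
tool_rot: [3.141, 0.0, 0.06]
contact_force: [-3.9, -2.2, 6.4]
finger_gap: 0.495
```

```bash
python3 st.py
```

```text
24.88 [ 0.31  0.24 -0.7   1.51  0.15  1.45 -1.91] [0.5506 0.1122 0.2781] yaw 0.06 F [-3.9 -2.2  6.4] Tz 0.798 0.495
```

```bash
python3 snap.py w20; python3 st.py
```

```text
w20 24.8833 [0.5506 0.1122 0.2781] [3.141 0.    0.06 ] [-3.9 -2.2  6.4] 0.8 0.495
24.93 [ 0.31  0.24 -0.7   1.51  0.15  1.45 -1.91] [0.5506 0.1122 0.278 ] yaw 0.055 F [-4.3 -2.2  4.9] Tz 0.603 0.497
```

Emit:
jog_arm:
  deltas:
    - {"x": 0, "y": 0, "z": 0, "ax": 0, "ay": 0, "az": 0, "jaw": 0.9}
    - {"x": 0, "y": 0, "z": 0, "ax": 0, "ay": 0, "az": 0, "jaw": -0.3}
    - {"x": 0, "y": 0, "z": 0, "ax": 0, "ay": 0, "az": 0, "jaw": -0.3}
    - {"x": 0, "y": 0, "z": -10, "ax": 0, "ay": 0, "az": 0, "jaw": -0.3}
    - {"x": 0, "y": 0, "z": -30, "ax": 0, "ay": 0, "az": 0, "jaw": -0.3}
    - {"x": 0, "y": 0, "z": -35, "ax": 0, "ay": 0, "az": 0, "jaw": -0.3}
    - {"x": -30, "y": 0, "z": -15, "ax": 0, "ay": 0, "az": 0, "jaw": -0.3}
    - {"x": -30, "y": 0, "z": 0, "ax": 0, "ay": 0, "az": 0, "jaw": -0.3}

```text
time_s: 25.6
tool_pos: [0.4919, 0.1098, 0.3711]
tool_rot: [-3.139, -0.004, 0.06]
contact_force: [-0.5, 1.0, 0.6]
finger_gap: 0.648
```

Emit:
jog_arm:
  deltas:
    - {"x": -25, "y": 0, "z": 0, "ax": 0, "ay": 0, "az": 0, "jaw": -0.3}
    - {"x": 0, "y": 0, "z": 0, "ax": 0, "ay": 0, "az": 0, "jaw": -0.3}
    - {"x": 0, "y": 0, "z": 0, "ax": 0, "ay": 0, "az": 0, "jaw": -0.3}

```text
time_s: 25.85
tool_pos: [0.4656, 0.1074, 0.3688]
tool_rot: [3.14, -0.002, 0.059]
contact_force: [-0.1, -0.4, 0.1]
finger_gap: 0.651
```

```bash
python3 snap.py w21; python3 snap.py s21 scene;  python3 - <<'E'
from h import *
c=load("s21"); im=c["color"][:,:,::-1][130:230,300:440]
a=cv2.resize(im,None,fx=5.5,fy=5.5,interpolation=2)
cv2.imwrite("pics/s21z.png",a)
b=load("w20")["color"][:,:,::-1]; cv2.imwrite("pics/w20b.png",b)
E
```

```text
w21 25.85 [0.4656 0.1074 0.3688] [ 3.14e+00 -2.00e-03  5.90e-02] [-0.1 -0.4  0.1] 0.03 0.651
s21 25.9 [0.4662 0.1072 0.3684] [ 3.141e+00 -1.000e-03  5.800e-02] [ 0.9 -0.3 -1. ] 0.0 0.653
```

View pics/w20.png

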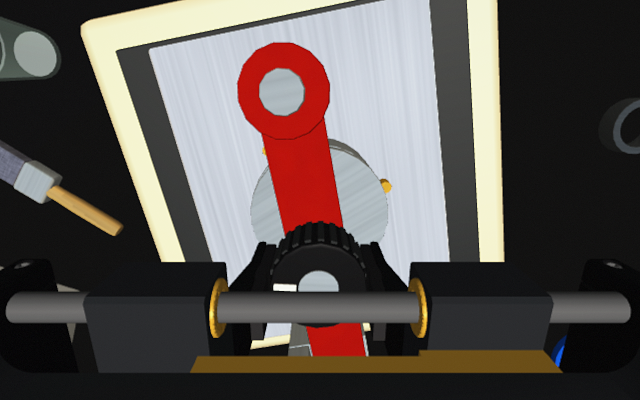

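View pics/w21.png

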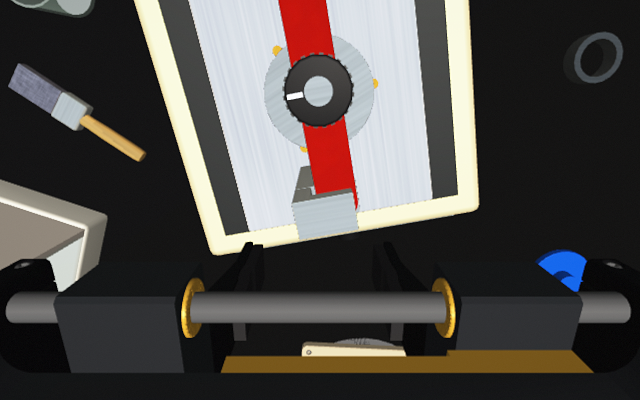

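View pics/s21.png

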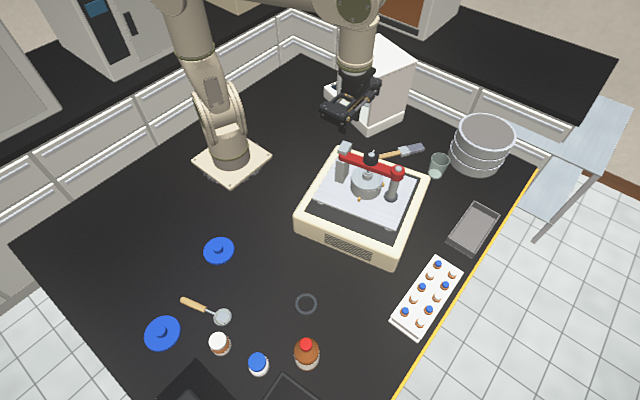

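View pics/s21z.png

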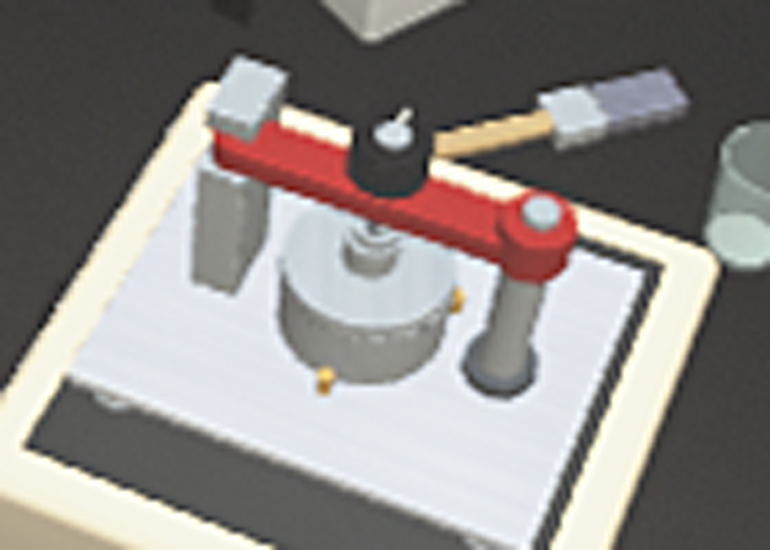

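Run:
```python
from knob import *
c=load("w21"); z=.305
print(knob(c,(270,45,366,135),z), "expected mark",-.58-4.14+2*np.pi)
im=c["color"].astype(int)
def red(c,rows):
    im=c["color"].astype(int); P=[]
    for y in rows:
        x=np.nonzero((im[y,260:380,0]>140)&(im[y,260:380,1]<70))[0]+260; P.append(onz(c,(x.mean(),y),.27,c["obs"])[:2])
    P=np.array(P);v=np.linalg.svd(P-P.mean(0))[2][0];v*=np.sign(v[0]);return np.arctan2(v[1],v[0])
print("arm dir w21",red(c,list(range(5,48,3))+list(range(130,158,3))),"w14",red(load("w14"),list(range(5,40,3))+list(range(128,158,3))),"mill .2425")
a=load("s14")["color"].astype(int);b=load("s21")["color"].astype(int)
m=lambda q:np.argwhere((q[130:230,300:440,0]>140)&(q[130:230,300:440,1]<70)).mean(0); print(m(a),m(b))
```

```text
((array([0.55091653, 0.11235353]), np.float64(0.02152727294217518), np.float64(0.00015203758927429212)), np.float64(1.8085657355287608), np.float64(0.015015655269683235), 81) expected mark 1.5631853071795865
arm dir w21 0.24356796007216666 w14 0.2426744327865908 mill .2425
[36.70224719 75.60674157] [36.85380117 75.65497076]
```

Run:
```python
from h import *
for n,z,ctr in (("w16",.312,None),("w17",.312,None),("w18",.311,None),("w19",.3055,None),("w20",.305,None),("w21",.305,None),("w14",.312,None)):
    c=load(n); im=c["color"].astype(int)
    box=dict(w16=(290,195,350,245),w14=(290,55,350,125),w21=(285,60,350,125)).get(n,(268,268,350,292))
    x0,y0,x1,y1=box; sub=im[y0:y1,x0:x1]
    w=np.argwhere(sub.min(2)>225); 
    from numpy import median
    # white mark component
    m=(sub.min(2)>225).astype(np.uint8); k,l,st,ce=cv2.connectedComponentsWithStats(m)
    i=1+np.argmax(st[1:,4]); uv=ce[i]+[x0,y0]
    p=onz(c,uv,z,c["obs"])[:2]; v=p-[.5509,.1122]
    a=np.arctan2(v[1],v[0]); print(n,uv.round(1),st[i,4],"r",np.linalg.norm(v).round(4),"ang",a.round(3),"rel yaw",np.round((a-c["obs"]["tool_rot"][2]+np.pi)%(2*np.pi)-np.pi,3))
```

```text
w16 [296.7 220.6] 53 r 0.0154 ang -0.566 rel yaw 1.525
w17 [283.9 286.6] 123 r 0.0151 ang -0.56 rel yaw 1.525
w18 [283.4 286.8] 125 r 0.015 ang -1.218 rel yaw 1.522
w19 [284.5 287.5] 122 r 0.0151 ang 1.77 rel yaw 1.473
w20 [284.6 287.4] 123 r 0.0151 ang 1.544 rel yaw 1.485
w21 [294.3  95.6] 78 r 0.0152 ang 1.801 rel yaw 1.743
w14 [336.8  70.2] 84 r 0.0151 ang -0.574 rel yaw -0.812
```

Emit:
jog_arm:
  deltas:
    - {"x": 27, "y": 0, "z": 0, "ax": 0, "ay": 0, "az": 0, "jaw": -0.4}
    - {"x": 33, "y": 0, "z": 0, "ax": 0, "ay": 0, "az": 0, "jaw": -0.4}
    - {"x": 25, "y": 0, "z": 0, "ax": 0, "ay": 0, "az": 0, "jaw": -0.4}
    - {"x": 0, "y": 0, "z": 10, "ax": 0, "ay": 0, "az": -0.1, "jaw": -0.4}
    - {"x": 0, "y": 0, "z": 10, "ax": 0, "ay": 0, "az": -0.1, "jaw": -0.4}
    - {"x": 0, "y": 0, "z": 10, "ax": 0, "ay": 0, "az": -0.1, "jaw": -0.4}
    - {"x": 0, "y": 0, "z": 0, "ax": 0, "ay": 0, "az": 0, "jaw": -0.4}
    - {"x": 0, "y": 0, "z": 0, "ax": 0, "ay": 0, "az": 0, "jaw": -0.4}

```text
time_s: 26.62
tool_pos: [0.5512, 0.1121, 0.3369]
tool_rot: [-3.14, 0.002, 0.355]
contact_force: [0.8, -0.0, 0.3]
finger_gap: 0.698
```

Emit:
jog_arm:
  deltas:
    - {"x": -0.3, "y": 0, "z": 20, "ax": 0, "ay": 0, "az": 0, "jaw": -0.4}
    - {"x": 0, "y": 0, "z": 25, "ax": 0, "ay": 0, "az": 0, "jaw": -0.4}
    - {"x": 0, "y": 0, "z": 9, "ax": 0, "ay": 0, "az": 0, "jaw": -0.4}
    - {"x": 0, "y": 0, "z": 2, "ax": 0, "ay": 0, "az": 0, "jaw": -0.2}
    - {"x": 0, "y": 0, "z": 0, "ax": 0, "ay": 0, "az": 0, "jaw": 0}
    - {"x": 0, "y": 0, "z": 0, "ax": 0, "ay": 0, "az": 0, "jaw": 0}

```text
time_s: 27.12
tool_pos: [0.5512, 0.1124, 0.2831]
tool_rot: [3.141, -0.002, 0.357]
contact_force: [0.6, 0.1, 0.4]
finger_gap: 0.56
```

Emit:
jog_arm:
  deltas:
    - {"x": 0, "y": 0, "z": 0, "ax": 0, "ay": 0, "az": 0, "jaw": 1}
    - {"x": 0, "y": 0, "z": 0, "ax": 0, "ay": 0, "az": 0, "jaw": 1}
    - {"x": 0, "y": 0, "z": 0, "ax": 0, "ay": 0, "az": 0, "jaw": 1}
  grip_force: 50

```text
time_s: 27.37
tool_pos: [0.5512, 0.1124, 0.283]
tool_rot: [3.141, -0.002, 0.357]
contact_force: [1.0, -0.4, 5.9]
finger_gap: 0.495
```

```bash
python3 snap.py w22
```

```text
w22 27.3667 [0.5512 0.1124 0.283 ] [ 3.141e+00 -2.000e-03  3.570e-01] [ 1.  -0.4  5.9] 0.02 0.495
```

Emit:
jog_arm:
  deltas:
    - {"x": 0, "y": 0, "z": 0.1, "ax": 0, "ay": 0, "az": 0.05, "jaw": 1}
    - {"x": 0, "y": 0, "z": 0.1, "ax": 0, "ay": 0, "az": 0.05, "jaw": 1}

```text
time_s: 27.58
tool_pos: [0.5512, 0.1123, 0.2829]
tool_rot: [3.141, -0.003, 0.256]
contact_force: [0.0, -1.2, 6.6]
finger_gap: 0.489
```

```bash
python3 st.py
```

```text
27.58 [ 0.34  0.24 -0.74  1.51  0.16  1.46 -1.72] [0.5512 0.1123 0.2829] yaw 0.256 F [ 0.  -1.2  6.6] Tz 0.615 0.489
```

Emit:
jog_arm:
  deltas:
    - {"x": 0, "y": 0, "z": 0.1, "ax": 0, "ay": 0, "az": 0.06, "jaw": 1}
    - {"x": 0, "y": 0, "z": 0.1, "ax": 0, "ay": 0, "az": 0.06, "jaw": 1}
    - {"x": 0, "y": 0, "z": 0.1, "ax": 0, "ay": 0, "az": 0.06, "jaw": 1}

```text
time_s: 27.83
tool_pos: [0.5513, 0.1123, 0.2828]
tool_rot: [3.141, -0.003, 0.076]
contact_force: [0.1, -2.0, 8.1]
finger_gap: 0.493
```

```bash
python3 snap.py w23; python3 st.py
```

```text
w23 27.8333 [0.5513 0.1123 0.2828] [ 3.141e+00 -3.000e-03  7.600e-02] [ 0.1 -2.   8.1] 0.87 0.493
27.88 [ 0.32  0.24 -0.72  1.51  0.16  1.45 -1.9 ] [0.5513 0.1123 0.2828] yaw 0.071 F [-0.  -1.1  7.2] Tz 0.641 0.493
```

Emit:
jog_arm:
  deltas:
    - {"x": 0, "y": 0, "z": -0.6, "ax": 0, "ay": 0, "az": 0, "jaw": 1}
    - {"x": 0, "y": 0, "z": 0, "ax": 0, "ay": 0, "az": 0, "jaw": 1}
  grip_force: 20

```text
time_s: 28.05
tool_pos: [0.5513, 0.1122, 0.2828]
tool_rot: [3.141, -0.002, 0.078]
contact_force: [1.6, -0.8, 6.9]
finger_gap: 0.496
```

```bash
python3 st.py
```

```text
28.05 [ 0.32  0.24 -0.72  1.51  0.16  1.45 -1.89] [0.5513 0.1122 0.2828] yaw 0.078 F [ 1.6 -0.8  6.9] Tz 0.256 0.496
```

Emit:
jog_arm:
  deltas:
    - {"x": 0, "y": 0, "z": 0, "ax": 0, "ay": 0, "az": 0, "jaw": 1}
    - {"x": 0, "y": 0, "z": 0, "ax": 0, "ay": 0, "az": 0, "jaw": 1}
  grip_force: 8

```text
time_s: 28.22
tool_pos: [0.5511, 0.1123, 0.2826]
tool_rot: [3.142, -0.002, 0.078]
contact_force: [1.4, -0.9, 6.0]
finger_gap: 0.505
```

```bash
python3 st.py
```

```text
28.22 [ 0.32  0.24 -0.72  1.51  0.16  1.45 -1.89] [0.5511 0.1123 0.2826] yaw 0.078 F [ 1.4 -0.9  6. ] Tz 0.282 0.505
```

Emit:
jog_arm:
  deltas:
    - {"x": 0, "y": 0, "z": 0, "ax": 0, "ay": 0, "az": 0, "jaw": 1}
    - {"x": 0, "y": 0, "z": 0, "ax": 0, "ay": 0, "az": 0, "jaw": 1}
  grip_force: 3

```text
time_s: 28.38
tool_pos: [0.5506, 0.1122, 0.2819]
tool_rot: [-3.142, -0.0, 0.078]
contact_force: [0.4, -0.3, 2.2]
finger_gap: 0.506
```

```bash
python3 snap.py w24; python3 st.py
```

```text
w24 28.3833 [0.5506 0.1122 0.2819] [-3.142 -0.     0.078] [ 0.4 -0.3  2.2] 0.09 0.506
28.43 [ 0.32  0.24 -0.72  1.51  0.16  1.45 -1.89] [0.5506 0.1122 0.2818] yaw 0.078 F [0.8 0.1 2. ] Tz 0.06 0.503
```

Gentle release done; now I open, retreat and check the mark.

Emit:
jog_arm:
  deltas:
    - {"x": 0, "y": 0, "z": 0, "ax": 0, "ay": 0, "az": 0, "jaw": 0}
    - {"x": 0, "y": 0, "z": 0, "ax": 0, "ay": 0, "az": 0, "jaw": -0.4}
    - {"x": 0, "y": 0, "z": 0, "ax": 0, "ay": 0, "az": 0, "jaw": -0.4}
    - {"x": 0, "y": 0, "z": -10, "ax": 0, "ay": 0, "az": 0, "jaw": -0.4}
    - {"x": 0, "y": 0, "z": -30, "ax": 0, "ay": 0, "az": 0, "jaw": -0.4}
    - {"x": 0, "y": 0, "z": -35, "ax": 0, "ay": 0, "az": 0, "jaw": -0.4}
    - {"x": -30, "y": 0, "z": -15, "ax": 0, "ay": 0, "az": 0, "jaw": -0.4}
    - {"x": -30, "y": 0, "z": 0, "ax": 0, "ay": 0, "az": 0, "jaw": -0.4}

```text
time_s: 29.1
tool_pos: [0.4915, 0.1085, 0.3752]
tool_rot: [-3.139, -0.004, 0.079]
contact_force: [-1.4, 0.4, 1.0]
finger_gap: 0.696
```

Emit:
jog_arm:
  deltas:
    - {"x": -25, "y": 0, "z": 0, "ax": 0, "ay": 0, "az": 0, "jaw": -0.4}
    - {"x": 0, "y": 0, "z": 0, "ax": 0, "ay": 0, "az": 0, "jaw": -0.4}
    - {"x": 0, "y": 0, "z": 0, "ax": 0, "ay": 0, "az": 0, "jaw": -0.4}

```text
time_s: 29.35
tool_pos: [0.4653, 0.1056, 0.3729]
tool_rot: [3.14, -0.002, 0.078]
contact_force: [-0.3, 0.1, 0.4]
finger_gap: 0.699
```

```bash
python3 snap.py w25; python3 snap.py s25 scene
python3 - <<'E'
from knob import *
for n,box in (("w25",(270,45,366,140)),): 
    c=load(n); print(n,knob(c,box,.305))
for n in ("w23","w24"):
    c=load(n); sub=c["color"].astype(int)[262:292,262:350]; m=(sub.min(2)>225).astype(np.uint8); k,l,st,ce=cv2.connectedComponentsWithStats(m); i=1+np.argmax(st[1:,4])
    v=onz(c,ce[i]+[262,262],.305,c["obs"])[:2]-[.5509,.1122]; print(n,np.arctan2(v[1],v[0]),np.linalg.norm(v))
im=np.hstack([load("s25")["color"][130:230,300:440,::-1]])
cv2.imwrite("pics/s25z.png",cv2.resize(im,None,fx=5.5,fy=5.5,interpolation=2))
a=load("s14")["color"].astype(int);b=load("s25")["color"].astype(int)
m=lambda q:np.argwhere((q[130:230,300:440,0]>140)&(q[130:230,300:440,1]<70)).mean(0); print(m(a),m(b))
E
```

```text
w25 29.35 [0.4653 0.1056 0.3729] [ 3.14e+00 -2.00e-03  7.80e-02] [-0.3  0.1  0.4] 0.02 0.699
s25 29.4 [0.4659 0.1053 0.3724] [ 3.141e+00 -1.000e-03  7.700e-02] [ 0.   0.4 -0.4] 0.0 0.698
w25 ((array([0.55089555, 0.11232498]), np.float64(0.021576505400491372), np.float64(0.0001608284163620404)), np.float64(1.806020770867342), np.float64(0.014930633378968784), 76)
w23 1.51237558516189 0.015313603091849414
w24 1.704402310003677 0.01526381798688023
[36.70224719 75.60674157] [36.68181818 75.17613636]
```

View pics/w25.png

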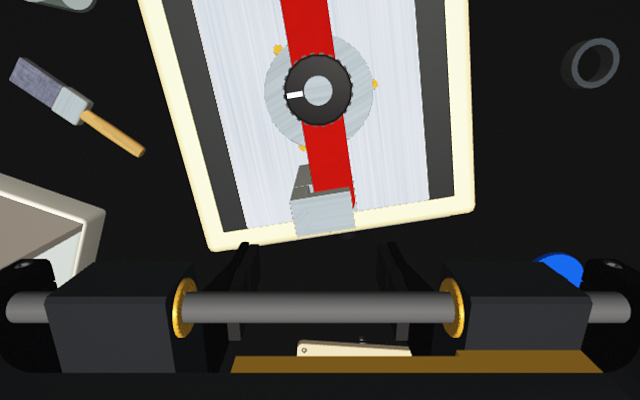

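View pics/s25z.png

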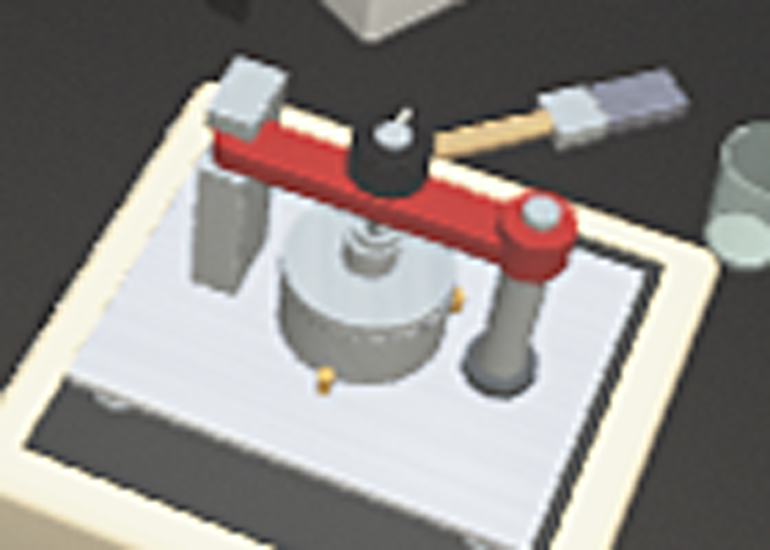

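```bash
python3 -c "
from cell import robot
print(robot.finish_job())"
```

```text
the job is handed in; nothing more can be done
None
```

The ring mill is set up and handed in at about 29 s: lid in, clamp arm home, knob tightened. One check disagreed with "stays where it is left": the knob eased back when I let go of it.

- **Lid:** The steel lid was lowered in by its boss. It came to rest at the expected seated height (tool tip at 0.2085 m), and pictures show it flat and centred in the mouth.
- **Clamp arm:** I swung it until it met a firm stop in the keeper, with about 13 N of push and no further movement. In the last wrist-camera check it lay along the mill's axis to about 0.001 rad, and the last scene picture shows it unmoved since it went home.
- **Knob:** I turned it about 4.1 rad clockwise, feeling 0.25 N m until the foot met the lid. I stopped at 0.80 N m.
- **Disagreement:** After I let go, the knob's white mark had sprung back about 0.26 rad. I gripped it again, tightened to 0.87 N m and eased the grip off slowly, but it returned to the same place. It seems to settle where the screw's own friction holds it. The foot still looks pressed on the boss, but with less torque than was applied; I estimate about 0.2 N m of preload.
- **Other things:** The rest of the bench was not touched, and in the last pictures everything looked to be in its place.

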